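Load and lock the race-day pit rack

TASK

Get the pit rack ready for race day: first lift the two battery packs that block the lock rail and lay them flat in the low tray, then slide the lock knob all the way to the left (the open end). Hang every parts caddy by its handle on a double hook of its own, and when all of them hang freely, slide the lock knob all the way back to the right so that the keepers are closed over the hooks. Leave everything else on the bench where it is.

Things in the scene. Friction and masses are not known exactly. Their poses are not given: they have to be found in the camera images.
- rack: low open aluminium frame, fixed, 350 mm wide; axes x away from the robot, y left, z up; origin on the table, 43 mm in front (-x) of the hook seats. Three double hooks 130 mm apart come towards the robot from a beam 77 mm behind the seats, its top 225 mm above the table. In front a flat rail (70 mm wide, 6 mm high), its middle line 143 mm in front of the hook seats, carries the lock knob
- hook1 (a point): seat of the rightmost (lowest y) double hook: where the axis of a hung handle bar rests, midway between two prongs, 214 mm above the table; rack axes. Prongs 7 mm thick, 45 mm free between them; they pass under the seat and turn up to tips 23 mm in front (-x) of it, 17 mm above the seat point: a bar comes in from the front, 25 mm or more above the seat point, and is lowered
- hook2 (a point): the seat of the middle double hook, as hook1
- hook3 (a point): the seat of the leftmost double hook (highest y), as hook1
- lock (a joint): the lock slide's position in m: 0 = fully closed (knob at the right, -y end), 0.065 = fully open (knob at the left, +y end). The knob and the three keepers move together. Starts about halfway; 2 N of friction. Closed, a keeper tab 34 mm wide stands over each hook, underside 20 mm above the seat point, so nothing can be hung; open, the tabs are 48 mm or more to the side of each hook's centre
- lock_knob (a point): the middle of the top face of the lock knob, a black block 34 mm (rack x) by 22 mm (rack y) by 46 mm high, its top 70 mm above the table; it runs along the rack's y over the rail. Same axes as the rack
- tray: low open grey plastic tray, fixed, 180 x 150 mm outside (x, y), walls 14 mm high and 5 mm thick, floor 5 mm thick; origin at the centre of its underside
- pack1: black hard-case battery pack with a pale label, 138 x 46 x 36 mm (x, y, z), 0.35 kg; origin at the centre of its underside. At the start it lies along the rail to the left of the lock knob
- pack2: battery pack like pack1, at the start along the rail to the right of the lock knob
- caddy1_grip (a point): the middle of the handle bar of a grey plastic parts caddy that holds three small wheels: an open box 75 x 85 x 45 mm (x, y, z) with an arch handle; the bar, 10 mm thick and along the caddy's y, has its axis 125 mm above the caddy's underside; two 8 mm uprights 77 mm apart (69 mm free between them, 75 mm free height below the bar). 0.25 kg. Not all three caddies are present each time
- caddy1: the same caddy, origin at the centre of its underside
- caddy2_grip (a point): the middle of the handle bar of a grey plastic parts caddy that holds four brass tubes: an open box 75 x 85 x 45 mm (x, y, z) with an arch handle; the bar, 10 mm thick and along the caddy's y, has its axis 125 mm above the caddy's underside; two 8 mm uprights 77 mm apart (69 mm free between them, 75 mm free height below the bar). 0.25 kg. Not all three caddies are present each time
- caddy2: the same caddy, origin at the centre of its underside
- caddy3_grip (a point): the middle of the handle bar of a grey plastic parts caddy that holds two black servos: an open box 75 x 85 x 45 mm (x, y, z) with an arch handle; the bar, 10 mm thick and along the caddy's y, has its axis 125 mm above the caddy's underside; two 8 mm uprights 77 mm apart (69 mm free between them, 75 mm free height below the bar). 0.25 kg. Not all three caddies are present each time
- caddy3: the same caddy, origin at the centre of its underside
- oil: bystander, leave alone: small white oil bottle, 85 mm high
- jar: bystander, leave alone: jar of screws, 60 mm high
- driver: bystander, leave alone: screwdriver, 160 mm long
- wheel_a: bystander, leave alone: wheel, 66 mm across and 28 mm high, lying under the hooks; it stays there
- wheel_b: bystander, leave alone: wheel like it, on the bench at the right
- cleaner: bystander, leave alone: white cleaner bottle, 150 mm high
- cup: bystander, leave alone: white cup, 80 mm high
There are look-alikes about, which are no part of the job. Leave any turquoise look-alike of the pack2 alone.

How it is judged:
By the outcome, as a careful person would: the job done as asked, in the order asked, and still so for the second after the job is handed in, with the robot touching nothing.
Of caddy1, caddy2, caddy3 only 2 to 3 are there at a start; the rules pass over those that are not, and their reading is None.
At some moment in a run one of caddy1, caddy2, caddy3 may be knocked a few centimetres aside while the robot is not near it.
It also fails if it takes over 210 s, if anything falls off the work surface, if the arm or the gripper's body presses on something with over 40 N, if the wrist force passes 120 N, or if a joint passes its speed limit or range.

ROBOT

A 7-joint arm with a two-finger parallel gripper is mounted at the origin on the work surface. World frame = base frame: x ahead of the robot, y to its left, z up, the work surface at z = 0. Lengths are in mm, angles in rad, forces in N, time in s.
With the tool pointing down it reaches from about 400 to 875 mm from the base axis. Payload 4.4 kg.
Tool frame: the origin (TCP) lies on the centre line of the jaws, within the pads' length; the fingertips stand 14 mm ahead of it and the grasp point (between the pads) lies 5 mm behind it (tips_ahead is the distance from the TCP to the fingertips, in mm); z points along the fingers, y is the line along which they close (so a half turn about z gives the same grasp; the last joint's range is limited). The gripper opens to 85 mm and grips with 20 to 120 N. Pads are 22 mm wide; open, the fingers measure 114 mm over their backs; the gripper's body (76 mm by 85 mm) begins 54 mm behind the grasp point. The pads swing forward as they close: fully open they stand 13 mm farther back than shut.
Start: joints at [-1.397, 0.628, 0.038, 1.517, -0.027, 0.996, -0.02], TCP at [154.355, 631.421, 245.313] pointing down, gripper open.
Joint ranges: [-3.06, 3.06], [-0.37, 2.12], [-1.25, 1.32], [0.18, 2.47], [-1.1, 4.24], [0.23, 1.98], [-2.94, 2.94]. Speed limits (rad/s): [2.57, 2.57, 3.14, 3.14, 3.14, 3.14, 3.14].

INTERFACE

Orientations are given as [roll, pitch, yaw] about the fixed x, y, z axes, in that order (R = Rz(yaw) Ry(pitch) Rx(roll)).
In Python, from cell import * gives the robot as it stands.
- The arm moves only by the tool move_arm, never from a script. Its argument "rows" is text: rows parted by semicolons, each of 7 numbers parted by spaces: the shift along the tool's x, y, z scaled (see below), then the turn, a rotation vector about the tool's x, y, z scaled (see below), then the closure, from -1 (fully open) to 1 (shut). A call has 1 to 12 rows; each row is the pose to reach, as a shift and turn from the pose commanded when the call began, along the tool's axes at that moment; what a row does not reach only later rows make up. The controller multiplies each number of a shift by 0.3 m and each number of a turn by pi/2 rad. A row lasts 1/12 s, in which the tool goes at most 41.7 mm and 7.16 degrees, less where a joint would pass 70% of its speed; a pose out of reach is approached as far as the arm can. A call with a number of a shift or a turn outside -1 to 1 is refused whole. A call with a gripper value outside its range is refused whole. The fingers move at their own pace and stop on an object; the grip force is fixed at half the most. Time passes only in rows, so rows that repeat a pose let the fingers close. It gives the time, the measured TCP pose, the force, the opening and the grip force at its end, in the units of the state.
- read_state(): the state, without advancing time (a new reading comes with each control period).
- get_image(name): name is "scene" or "top" or "wrist"; returns a dict with "img" (400x640x3 uint8, red, green, blue), "vfov" (degrees; the focal length in pixels is half the picture's height over the tangent of half this angle, whatever the lens; pixels are square), "cx", "cy" (the principal point, pixels), "k1" (the pictures are not rectified: a ray, as slopes to the right and down, at radius r is drawn at 1 + k1 r^2 times it, then the intrinsics apply), "extrinsics" (4x4, takes a point from camera to world coordinates); the wrist camera has in their place "T_tool_cam" (4x4, takes a point from camera to tool coordinates, whose origin is the TCP and whose axes are the flange's). Camera axes: x right, y up, looking along -z (the intrinsics and any distortion apply to the point x, -y, -z); pixel columns grow to the right and rows downward; lengths in mm; the calibration is good to about 2 mm. A picture is of the moment at which its call begins: read the wrist's pose just before it. There is no depth.
- finish_job(): hands the job in; it is judged then, once.
The state is a dict: "clock": time; "qpos": joint angles; "qd": joint speeds; "tau": joint torques, N m; "eef_pos": TCP position; "tool_rot": TCP orientation; "force": force on the tool from outside, world axes, zero at the start; "torque": the same for the moment, N m; "width": finger opening in mm; "gripper_force": force on a finger pad.
Only numpy, scipy, OpenCV 4.12 (cv2) and the standard library are available. Lean on these libraries where they do the work, as an engineer would, in place of code of your own. Each camera call takes 0.05 s, during which the arm holds its last target. There are 200 camera calls.

## Working session

There is one attempt and no reset: what is moved stays moved. The work goes in short steps, Python scripts to look and compute and a tool call to move; the robot and the scene stay as the last step left them, time stands still between calls to the robot, and variables do not carry over. Pictures are saved under pics/ and viewed, at most 14 in all, crops included, and the job is handed in when it is done.

Besides the shell and the picture viewer there is one more tool, called after "Request:" by a JSON object that holds its "op" and its "data". move_arm: Moves the arm, as the interface text tells. Its arguments: {"type":"object","properties":{"rows":{"type":"string"}},"required":["rows"]}

```bash
mkdir -p pics; ls; cat > h.py <<'E'
from cell import *
import numpy as np, cv2
from scipy.spatial.transform import Rotation as R
def cam(name):
    s=read_state(); d=get_image(name)
    if name=="wrist":
        T=np.eye(4); T[:3,:3]=R.from_euler('xyz',s['tool_rot']).as_matrix(); T[:3,3]=s['eef_pos']
        d['extrinsics']=T@np.array(d['T_tool_cam'])
    d['E']=np.array(d['extrinsics']); h=d['img'].shape[0]; d['f']=h/2/np.tan(np.radians(d['vfov'])/2)
    return d
def ray(d,uv):
    uv=np.atleast_2d(np.array(uv,float)); K=np.array([[d['f'],0,d['cx']],[0,d['f'],d['cy']],[0,0,1]])
    n=cv2.undistortPoints(uv.reshape(-1,1,2),K,np.array([d['k1'],0,0,0.])).reshape(-1,2)
    v=np.c_[n[:,0],-n[:,1],-np.ones(len(n))]
    return d['E'][:3,3], v@d['E'][:3,:3].T
def onz(d,uv,z):
    o,v=ray(d,uv); return o+v*((z-o[2])/v[:,2])[:,None]
def proj(d,p):
    p=np.atleast_2d(p); q=(p-d['E'][:3,3])@d['E'][:3,:3]; n=np.c_[q[:,0]/-q[:,2],-q[:,1]/-q[:,2]]
    r2=(n**2).sum(1,keepdims=True); n=n*(1+d['k1']*r2); return n*d['f']+[d['cx'],d['cy']]
def save(d,name,crop=None,k=1):
    im=d['img']
    if crop: x0,y0,x1,y1=crop; im=im[y0:y1,x0:x1]
    im=cv2.resize(im,None,fx=k,fy=k,interpolation=cv2.INTER_CUBIC); cv2.imwrite('pics/'+name,im[:,:,::-1])
def stash(d,name): 
    np.save('pics/'+name+'.npy',d,allow_pickle=True)
def load(name): return np.load('pics/'+name+'.npy',allow_pickle=True).item()
E
python3 - <<'E'
from h import *
s=read_state(); print(s)
for n in("scene","top","wrist"):
    d=cam(n); stash(d,n+'0'); save(d,n+'0.png',k=1.25); print(n,d['vfov'],d['k1'],d['E'].round(2).tolist())
E
```

```text
pics
{'clock': 0.0, 'qpos': array([-1.39679914,  0.62931503,  0.0384386 ,  1.51839395, -0.02696301,
        0.99626959, -0.01998323]), 'qd': array([-3.68109118e-04, -1.22016664e-04, -1.41393079e-04,  2.55451391e-03,
        7.48489794e-05,  2.41649904e-04, -1.00068370e-03]), 'tau': array([ 2.84442995e-04, -5.63417423e+01,  1.22614793e+00, -1.93434674e+01,
        1.10481508e-02,  1.06311188e-02,  1.97582345e-06]), 'eef_pos': array([154.21621096, 630.82285681, 244.40085227]), 'tool_rot': array([-3.13972534e+00,  5.24415223e-05,  2.90183455e+00]), 'force': array([0.98873952, 0.79391883, 0.15229593]), 'torque': array([-0.02468663, -0.02422199,  0.04561783]), 'gripper_force': 0.0, 'width': 85.43566553380086}
scene 50.94433379894323 -0.02871182900894885 [[-0.7, -0.47, 0.54, 1113.23], [0.72, -0.45, 0.53, 552.66], [-0.01, 0.76, 0.65, 865.54], [0.0, 0.0, 0.0, 1.0]]
top 56.05514905988921 0.016841953644394808 [[-0.02, 0.99, -0.15, 363.26], [-1.0, -0.02, -0.0, -28.18], [-0.01, 0.15, 0.99, 1115.67], [0.0, 0.0, 0.0, 1.0]]
wrist 59.04020468130722 -0.06697073574748948 [[0.24, -0.93, -0.27, 84.68], [0.97, 0.23, 0.07, 649.8], [-0.0, -0.28, 0.96, 373.38], [0.0, 0.0, 0.0, 1.0]]
```

View pics/scene0.png

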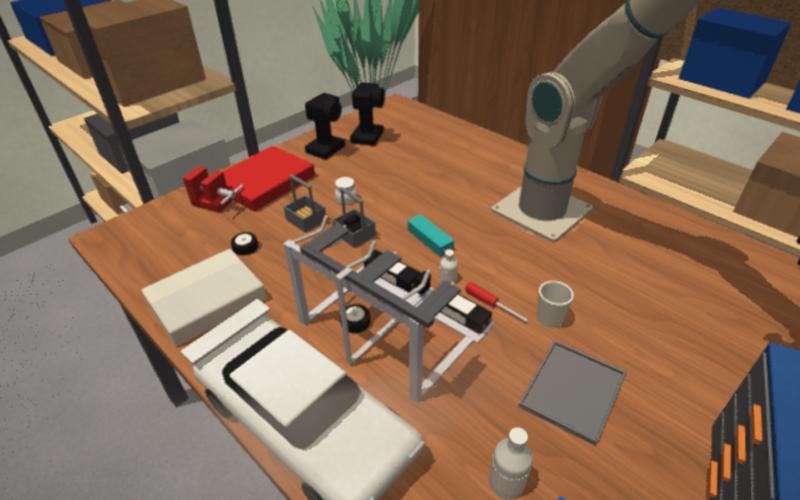

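View pics/top0.png

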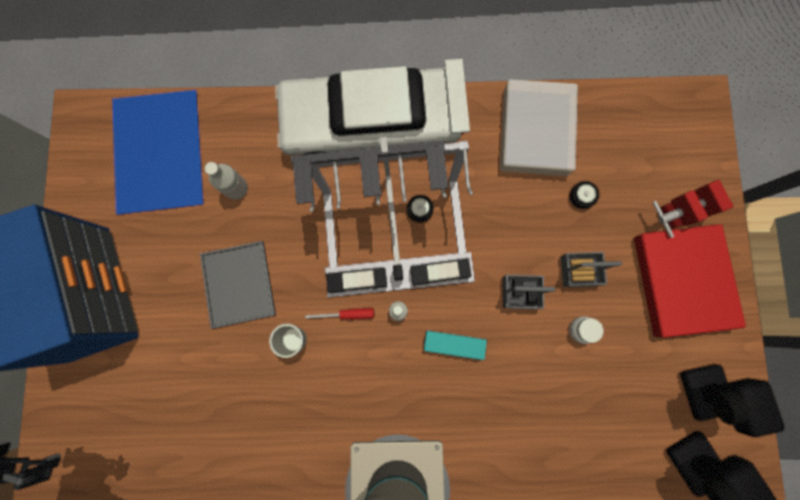

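The scene shows two caddies: servos (caddy3, top view 523,292) and brass tubes (caddy2, 585,270). The wheels caddy is absent. The packs lie on the rail at (356,280) and (442,272), with the knob between them at (398,272). The tray is at (238,284). The turquoise look-alike at (455,345) stays where it is.

```bash
python3 - <<'E'
from h import *
d=load('top0'); 
a=d['img'][105:245,225:385]; b=d['img'][190:290,395:505]
cv2.imwrite('pics/c1.png',cv2.resize(a,None,fx=4.2,fy=4.2,interpolation=cv2.INTER_CUBIC)[:,:,::-1])
cv2.imwrite('pics/c2.png',cv2.resize(b,None,fx=5,fy=5,interpolation=cv2.INTER_CUBIC)[:,:,::-1])
E
```

```text
(no output)
```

View pics/c1.png

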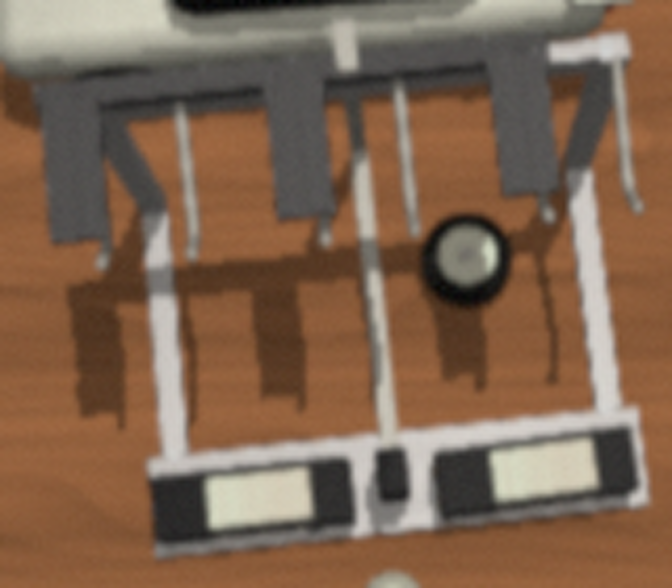

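View pics/c2.png

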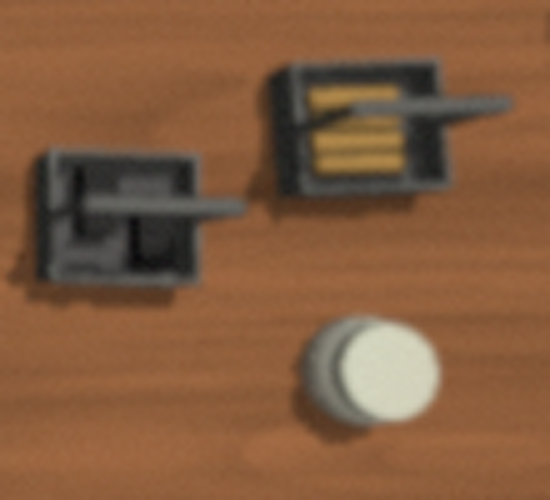

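```bash
python3 - <<'E'
from h import *
from scipy.optimize import least_squares
d=load('top0')
C1=lambda p:(np.array(p,float)+.5)/4.2-.5+[225,105]
C2=lambda p:(np.array(p,float)+.5)/5-.5+[395,190]
rail=onz(d,C1([(148,462),(637,410),(648,503),(158,555)]),6)
tips=onz(d,C1([(103,262),(192,255),(325,240),(415,232),(548,215),(637,207)]),229)
mod=np.array([[-65,175],[-65,-175],[-135,-175],[-135,175]]+[[20,y+s] for y in(130,0,-130) for s in(26,-26)],float)
obs=np.r_[rail,tips][:,:2]
def f(p):
    c,s=np.cos(p[2]),np.sin(p[2]); return (mod@np.array([[c,s],[-s,c]])+p[:2]-obs)
r=least_squares(lambda p:f(p).ravel(),[500,0,0],loss='soft_l1',f_scale=3)
print('rack',r.x,'\n',f(r.x).round(1))
c,s=np.cos(r.x[2]),np.sin(r.x[2])
W=lambda q:(np.array(q)@np.array([[c,s],[-s,c]])+r.x[:2])
for y in(-130,0,130): print('hook',W([43,y]).round(1))
def toR(p): return ((p[:,:2]-r.x[:2])@np.array([[c,-s],[s,c]])).round(1)
for n,pts,z in(('p1',[(152,478),(350,458),(352,522),(155,542)],42),('lab1',[(204,478),(312,468),(314,522),(208,532)],42),('p2',[(434,452),(632,430),(636,492),(440,515)],42),('lab2',[(489,446),(596,436),(598,492),(495,500)],42),('knob',[(377,452),(405,450),(408,500),(380,502)],70)):
    P=onz(d,C1(pts),z); e=P[0]-P[1]; print(n,P.mean(0).round(1),'rackframe',toR(P).mean(0),toR(P).tolist())
for n,pts in(('c3',[(83,205),(245,208)]),('c2',[(350,110),(512,103)])):
    P=onz(d,C2(pts),128); e=P[0]-P[1]; print(n,P.mean(0).round(1),P.round(1).tolist(),np.linalg.norm(e),'yaw of y axis',np.arctan2(-e[0],e[1]))
for n,pts in(('c3box',[(48,152),(200,155),(200,285),(45,282)]),('c2box',[(290,66),(438,62),(450,188),(302,192)])):
    P=onz(d,C2(pts),45); e=P[0]-P[1]; print(n,P.mean(0).round(1),np.linalg.norm(e),np.arctan2(-e[0],e[1]))
# tray
hsv=cv2.cvtColor(d['img'],cv2.COLOR_RGB2HSV)[190:265,155:225]; m=(hsv[...,1]<60).astype(np.uint8)
m=cv2.morphologyEx(m,cv2.MORPH_OPEN,np.ones((3,3)))
k=max(cv2.findContours(m,0,1)[0],key=cv2.contourArea)
B=cv2.boxPoints(cv2.minAreaRect(k))+[155,190]; P=onz(d,B,12); print('tray',P.mean(0).round(1),P.round(1).tolist(),np.linalg.norm(P[0]-P[1]),np.linalg.norm(P[2]-P[1]))
s=read_state(); print(s['qpos'])
E
```

```text
rack [ 5.78079386e+02 -5.99490166e+00  8.55903503e-02] 
 [[ 2.4  0.8]
 [ 2.8 -0.5]
 [-0.7 -1.6]
 [-1.5  2.1]
 [-1.2  1. ]
 [ 0.2  0.5]
 [-0.3 -0.4]
 [ 0.6 -0.1]
 [-1.1 -0.7]
 [-0.2 -0.9]]
hook [ 632.  -131.8]
hook [620.9  -2.3]
hook [609.8 127.2]
p1 [464.   84.5  42. ] rackframe [-105.9     99.925] [[-83.6, 166.8], [-84.4, 30.8], [-128.2, 33.8], [-127.4, 168.3]]
lab1 [463.9  79.6  42. ] rackframe [-106.45    95.025] [[-87.4, 131.4], [-88.5, 57.3], [-125.4, 59.5], [-124.5, 131.9]]
p2 [ 478.9 -109.2   42. ] rackframe [-107.7    -94.375] [[-86.5, -26.9], [-85.9, -163.5], [-128.5, -160.8], [-129.9, -26.3]]
lab2 [ 481.3 -115.4   42. ] rackframe [-105.825 -100.75 ] [[-86.4, -64.8], [-87.4, -138.5], [-125.8, -135.1], [-123.7, -64.6]]
knob [475.4 -11.9  70. ] rackframe [-102.825    2.925] [[-85.8, 11.5], [-86.4, -7.2], [-119.9, -5.6], [-119.2, 13.0]]
c3 [ 428.9 -298.4  128. ] [[430.6, -256.2, 128.0], [427.2, -340.6, 128.0]] 84.4456350054766 yaw of y axis -0.039336359047948605
c2 [ 478.6 -441.7  128. ] [[477.6, -399.2, 128.0], [479.5, -484.1, 128.0]] 84.93218883873138 yaw of y axis 0.022312055485151003
c3box [ 428.3 -297.7   45. ] 86.33663273920234 -0.04110987933811835
c2box [ 477.5 -440.9   45. ] 84.40759365250747 0.0055648742208999
tray [462.7 367.7  12. ] [[541.0, 460.6, 12.0], [563.3, 310.3, 12.0], [383.9, 276.6, 12.0], [362.8, 423.4, 12.0]] 151.93753191531823 182.563971884693
[-1.39684428  0.62915494  0.03843962  1.51812074 -0.02699968  0.99631174
 -0.02001538]
```

```bash
cat >> h.py <<'E'
rack=np.array([578.1,-6.0]); ryaw=0.0856
def RW(x,y): c,s=np.cos(ryaw),np.sin(ryaw); return rack+[c*x-s*y,s*x+c*y]
def plan(*calls):
    """calls: lists of (x,y,z,yaw); prints shift/turn numbers per waypoint and rows needed"""
    s=read_state(); p=np.array(s['eef_pos']); Q=R.from_euler('xyz',s['tool_rot'])
    print('at',p.round(1),np.array(s['tool_rot']).round(3),'w',round(s['width'],1),'F',np.array(s['force']).round(1),'t',round(s['clock'],1))
    for c in calls:
        lp,lq=p,Q
        for w in c:
            t=np.array(w[:3],float); q=R.from_euler('xyz',[np.pi,0,w[3]])
            n=max(np.linalg.norm(t-lp)/41.7,np.degrees((lq.inv()*q).magnitude())/7.16)
            print((Q.inv().apply(t-p)/300).round(3),((Q.inv()*q).as_rotvec()/(np.pi/2)).round(3),'rows %.1f'%n)
            lp,lq=t,q
        p,Q=lp,lq; print('--')
E
python3 - <<'E'
from h import *
plan([(300,375,244,2.2)],[(464,84.5,150,1.656)],[(464,84.5,34,1.656)])
E
```

```text
at [154.2 631.  244.6] [-3.14   0.     2.902] w 85.3 F [-0.  -0.1 -0.9] t 0.1
[-0.675 -0.713  0.003] [-0.001  0.     0.447] rows 7.1
--
[-1.105 -0.128  0.313] [ 0.    -0.     0.346] rows 8.3
--
[ 0.    -0.     0.387] [0. 0. 0.] rows 2.8
--
```

Request:
{"op": "move_arm", "data": {"rows": "-0.675 -0.713 0.003 0 0 0.447 -1;-0.675 -0.713 0.003 0 0 0.447 -1;-0.675 -0.713 0.003 0 0 0.447 -1;-0.675 -0.713 0.003 0 0 0.447 -1;-0.675 -0.713 0.003 0 0 0.447 -1;-0.675 -0.713 0.003 0 0 0.447 -1;-0.675 -0.713 0.003 0 0 0.447 -1;-0.675 -0.713 0.003 0 0 0.447 -1;-0.675 -0.713 0.003 0 0 0.447 -1;-0.675 -0.713 0.003 0 0 0.447 -1"}}

```text
clock: 0.98
eef_pos: [300.1, 376.1, 244.5]
tool_rot: [3.141, -0.001, 2.199]
force: [-0.2, 1.3, -0.0]
width: 85.4
gripper_force: 0.0
```

```bash
python3 - <<'E'
from h import *
plan([(400,160,200,1.656)],[(464,84.5,110,1.656),(464,84.5,60,1.656),(464,84.5,34,1.656)])
E
```

```text
at [300.1 376.1 244.5] [ 3.141e+00 -1.000e-03  2.199e+00] w 85.4 F [-0.2  1.3 -0. ] t 1.0
[-0.778 -0.154  0.148] [ 0.    -0.001  0.346] rows 5.8
--
[-0.269  0.191  0.3  ] [0. 0. 0.] rows 3.2
[-0.269  0.191  0.467] [0. 0. 0.] rows 1.2
[-0.269  0.191  0.553] [0. 0. 0.] rows 0.6
--
```

Request:
{"op": "move_arm", "data": {"rows": "-0.778 -0.154 0.148 0 0 0.346 -1;-0.778 -0.154 0.148 0 0 0.346 -1;-0.778 -0.154 0.148 0 0 0.346 -1;-0.778 -0.154 0.148 0 0 0.346 -1;-0.778 -0.154 0.148 0 0 0.346 -1;-0.778 -0.154 0.148 0 0 0.346 -1;-0.778 -0.154 0.148 0 0 0.346 -1;-0.778 -0.154 0.148 0 0 0.346 -1"}}

```text
clock: 1.65
eef_pos: [400.8, 159.4, 199.6]
tool_rot: [-3.141, 0.0, 1.654]
force: [0.9, 1.1, 0.1]
width: 85.7
gripper_force: 0.0
```

Request:
{"op": "move_arm", "data": {"rows": "-0.269 0.191 0.1 0 0 0 -1;-0.269 0.191 0.1 0 0 0 -1;-0.269 0.191 0.1 0 0 0 -1;-0.269 0.191 0.1 0 0 0 -1;-0.269 0.191 0.1 0 0 0 -1"}}

```text
clock: 2.07
eef_pos: [464.2, 86.0, 169.5]
tool_rot: [-3.141, -0.001, 1.658]
force: [-0.7, 0.9, -0.3]
width: 85.3
gripper_force: 0.0
```

```bash
python3 - <<'E'
from h import *
d=cam('wrist'); stash(d,'w1'); save(d,'w1.png',k=1.25)
print(read_state()['eef_pos'])
print('expected pack1 corners px', proj(d,[[*RW(-106+a,100+b),42] for a,b in((23,69),(23,-69),(-23,-69),(-23,69))]).round(0)*1.25)
E
```

```text
[463.57507747  86.68901475 169.72131596]
expected pack1 corners px [[446.25 135.  ]
 [441.25 353.75]
 [370.   353.75]
 [365.   135.  ]]
```

View pics/w1.png

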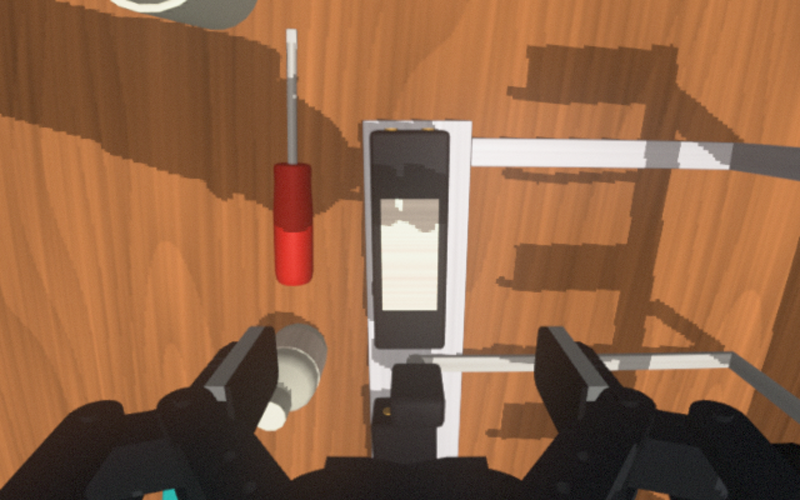

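```bash
python3 - <<'E'
from h import *
d=load('w1')
P=onz(d,np.array([(371,131),(448,131),(443,347),(375,347)])/1.25,42); print(P.round(1).tolist(),P.mean(0))
print('driver',onz(d,np.array([(274,225),(312,225)])/1.25,12))
t=load('top0'); print('oil cap',onz(t,np.array([(398,311)])/1.25,85),'oil side', onz(d,np.array([(325,350)])/1.25,60))
print('knob',onz(d,np.array([(392,365),(442,365),(442,425),(392,425)])/1.25,70))
x,y=P.mean(0)[:2]
plan([(x,y,60,1.656),(x,y,34,1.656)])
E
```

```text
[[438.5, 153.7, 42.0], [481.7, 157.5, 42.0], [493.6, 23.1, 42.0], [449.8, 19.2, 42.0]] [465.90421846  88.38543684  42.        ]
driver [[375.49288609  87.21872729  12.        ]
 [400.9834774   89.37322744  12.        ]]
oil cap [[389.36846964 -11.36978636  85.        ]] oil side [[420.32009473  24.26022547  60.        ]]
knob [[461.36121725  23.61367955  70.        ]
 [490.51086046  26.13380523  70.        ]
 [495.23947732 -15.68629165  70.        ]
 [464.56293021 -18.32827068  70.        ]]
at [463.6  86.7 169.7] [-3.14e+00 -1.00e-03  1.66e+00] w 85.5 F [-0.7  0.2  0.6] t 2.1
[0.004 0.009 0.366] [-0.001 -0.001  0.002] rows 2.6
[0.004 0.009 0.452] [-0.001 -0.001  0.002] rows 0.6
--
```

Request:
{"op": "move_arm", "data": {"rows": "0 0.008 0.12 0 0 0 -0.6;0 0.008 0.24 0 0 0 -0.6;0 0.008 0.34 0 0 0 -0.6;0 0.008 0.42 0 0 0 -0.6;0 0.008 0.452 0 0 0 -0.6;0 0.008 0.452 0 0 0 -0.6;0 0.008 0.452 0 0 0 1;0 0.008 0.452 0 0 0 1;0 0.008 0.452 0 0 0 1;0 0.008 0.452 0 0 0 1;0 0.008 0.452 0 0 0 1;0 0.008 0.452 0 0 0 1"}}

```text
clock: 3.12
eef_pos: [467.3, 85.1, 36.0]
tool_rot: [3.139, -0.001, 1.657]
force: [-1.4, 1.4, 8.4]
width: 44.3
gripper_force: 63.5
```

```bash
python3 - <<'E'
from h import *
t=load('top0')
# tray from 4 edges fit: corner px ordering
yaw=0.16; c,s=np.cos(yaw),np.sin(yaw); T=np.array([463,368])
for o in(39,-39): print(o,T+[-s*o,c*o])
x1,y1=T+[-s*39,c*39]; print(x1,y1)
plan([(466,87,150,1.656),(440,250,150,2.4)],[(x1,y1,120,yaw+np.pi),(x1,y1,60,yaw+np.pi)],[(x1,y1,33,yaw+np.pi)])
E
```

```text
39 [456.78658994 406.50186405]
-39 [469.21341006 329.49813595]
456.78658994204443 406.5018640516495
at [467.3  85.1  36. ] [ 3.139e+00 -1.000e-03  1.657e+00] w 44.3 F [-1.4  1.4  8.4] t 3.1
[ 0.007 -0.003 -0.38 ] [ 0.002 -0.001  0.001] rows 2.7
[ 0.556 -0.042 -0.379] [ 0.002 -0.    -0.473] rows 6.0
--
[0.311 0.422 0.1  ] [ 0.     0.    -0.574] rows 7.2
[0.311 0.422 0.3  ] [ 0.     0.    -0.574] rows 1.4
--
[ 0.   -0.    0.09] [0. 0. 0.] rows 0.6
--
```

Request:
{"op": "move_arm", "data": {"rows": "0 0 -0.1 0 0 0 1;0 0 -0.2 0 0 0 1;0 0 -0.3 0 0 0 1;0 0 -0.38 0 0 0 1;0.25 -0.02 -0.38 0 0 -0.2 1;0.556 -0.042 -0.38 0 0 -0.473 1;0.556 -0.042 -0.38 0 0 -0.473 1;0.556 -0.042 -0.38 0 0 -0.473 1;0.556 -0.042 -0.38 0 0 -0.473 1;0.556 -0.042 -0.38 0 0 -0.473 1;0.556 -0.042 -0.38 0 0 -0.473 1;0.556 -0.042 -0.38 0 0 -0.473 1"}}

```text
clock: 4.12
eef_pos: [439.6, 249.0, 148.8]
tool_rot: [3.141, 0.0, 2.395]
force: [0.4, -0.6, -4.2]
width: 44.8
gripper_force: 63.8
```

```bash
python3 - <<'E'
from h import *
d=cam('wrist'); stash(d,'w2'); save(d,'w2.png')
c=proj(d,[[463+a*np.cos(.16)-b*np.sin(.16),368+a*np.sin(.16)+b*np.cos(.16),14] for a,b in((90,75),(90,-75),(-90,-75),(-90,75))]); print(c.round(0).tolist())
plan([(457,406.5,140,.16+np.pi)])
E
```

```text
[[612.0, 112.0], [478.0, 256.0], [304.0, 118.0], [441.0, -61.0]]
at [439.8 248.7 148.7] [3.142 0.    2.395] w 44.6 F [ 0.5  0.1 -3.4] t 4.2
[0.315 0.425 0.029] [-0.     0.    -0.577] rows 7.3
--
```

View pics/w2.png

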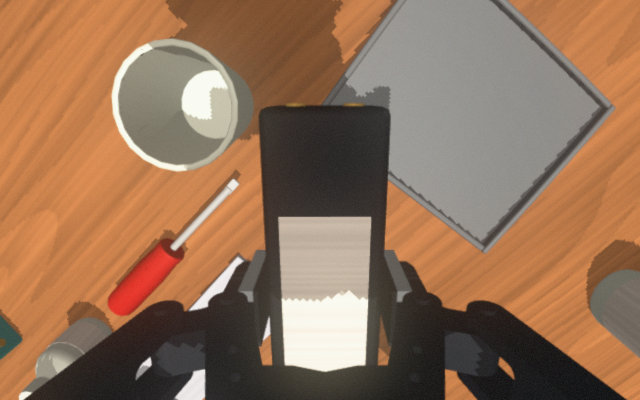

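```bash
python3 - <<'E'
from h import *
d=load('w2')
P=onz(d,[(612,105),(485,250),(402,-0),(388,181)],14); print(P.round(1).tolist())
e=P[0]-P[1]; yaw=np.arctan2(-e[0],e[1]); c,s=np.cos(yaw),np.sin(yaw); m=(P[0]+P[1])[:2]/2-90*np.array([c,s]); print(np.linalg.norm(e),yaw,m)
E
```

```text
[[535.2, 458.9, 14.0], [563.2, 315.9, 14.0], [374.0, 383.1, 14.0], [464.1, 294.0, 14.0]]
145.78670691270835 0.19333767423950662 [460.8789531  370.11460538]
```

```bash
python3 - <<'E'
from h import *
y=.19+np.pi
plan([(455.5,407,148,y)],[(455.5,407,60,y),(455.5,407,35,y)])
E
```

```text
at [439.8 248.7 148.7] [3.142 0.    2.395] w 44.6 F [ 0.5  0.1 -3.4] t 4.2
[0.32  0.423 0.002] [-0.     0.    -0.596] rows 7.5
--
[ 0.    -0.     0.293] [0. 0. 0.] rows 2.1
[ 0.    -0.     0.377] [0. 0. 0.] rows 0.6
--
```

Request:
{"op": "move_arm", "data": {"rows": "0.32 0.423 0 0 0 -0.1 1;0.32 0.423 0 0 0 -0.596 1;0.32 0.423 0 0 0 -0.596 1;0.32 0.423 0 0 0 -0.596 1;0.32 0.423 0 0 0 -0.596 1;0.32 0.423 0 0 0 -0.596 1;0.32 0.423 0 0 0 -0.596 1;0.32 0.423 0 0 0 -0.596 1;0.32 0.423 0 0 0 -0.596 1;0.32 0.423 0 0 0 -0.596 1;0.32 0.423 0 0 0 -0.596 1"}}

```text
clock: 5.08
eef_pos: [455.0, 407.2, 148.3]
tool_rot: [-3.141, -0.0, -2.952]
force: [-0.6, -0.1, -3.4]
width: 44.4
gripper_force: 63.8
```

Request:
{"op": "move_arm", "data": {"rows": "0 0 0.1 0 0 0 1;0 0 0.2 0 0 0 1;0 0 0.28 0 0 0 1;0 0 0.33 0 0 0 1;0 0 0.36 0 0 0 1;0 0 0.375 0 0 0 1;0 0 0.375 0 0 0 1;0 0 0.375 0 0 0 1"}}

```text
clock: 5.75
eef_pos: [455.5, 408.4, 36.7]
tool_rot: [3.141, 0.002, -2.949]
force: [-0.5, -0.9, -3.3]
width: 44.9
gripper_force: 63.9
```

Request:
{"op": "move_arm", "data": {"rows": "0 0 0.006 0 0 0 1;0 0 0.006 0 0 0 1;0 0 0.006 0 0 0 -0.35;0 0 0.006 0 0 0 -0.35;0 0 0.006 0 0 0 -0.35;0 0 -0.1 0 0 0 -0.35;0 0 -0.25 0 0 0 -0.35;0 0 -0.4 0 0 0 -0.35;0 0 -0.4 0 0 0 -0.35"}}

```text
clock: 6.5
eef_pos: [457.9, 410.8, 163.0]
tool_rot: [3.135, 0.01, -2.948]
force: [0.9, 1.2, 0.9]
width: 57.9
gripper_force: 0.0
```

```bash
python3 - <<'E'
from h import *
plan([(455,235,156,2.35)],[(480,-30,156,1.656)],[(480,-107,156,1.656)])
E
```

```text
at [457.9 410.8 163. ] [ 3.135  0.01  -2.948] w 57.9 F [0.9 1.2 0.9] t 6.5
[ 0.122 -0.573  0.018] [0.007 0.004 0.627] rows 7.9
--
[-0.687 -0.561 -0.   ] [-0.    -0.     0.442] rows 6.4
--
[-0.256 -0.022 -0.   ] [0. 0. 0.] rows 1.8
--
```

Request:
{"op": "move_arm", "data": {"rows": "0.122 -0.573 0.018 0 0 0.627 -0.6;0.122 -0.573 0.018 0 0 0.627 -0.6;0.122 -0.573 0.018 0 0 0.627 -0.6;0.122 -0.573 0.018 0 0 0.627 -0.6;0.122 -0.573 0.018 0 0 0.627 -0.6;0.122 -0.573 0.018 0 0 0.627 -0.6;0.122 -0.573 0.018 0 0 0.627 -0.6;0.122 -0.573 0.018 0 0 0.627 -0.6;0.122 -0.573 0.018 0 0 0.627 -0.6;0.122 -0.573 0.018 0 0 0.627 -0.6"}}

```text
clock: 7.33
eef_pos: [452.0, 232.3, 150.6]
tool_rot: [3.141, 0.0, 2.354]
force: [-0.4, 0.1, 0.1]
width: 68.0
gripper_force: 0.0
```

Request:
{"op": "move_arm", "data": {"rows": "-0.687 -0.561 0 0 0 0.442 -0.6;-0.687 -0.561 0 0 0 0.442 -0.6;-0.687 -0.561 0 0 0 0.442 -0.6;-0.687 -0.561 0 0 0 0.442 -0.6;-0.687 -0.561 0 0 0 0.442 -0.6;-0.687 -0.561 0 0 0 0.442 -0.6;-0.687 -0.561 0 0 0 0.442 -0.6;-0.687 -0.561 0 0 0 0.442 -0.6;-0.687 -0.561 0 0 0 0.442 -0.6"}}

```text
clock: 8.08
eef_pos: [477.2, -33.6, 150.5]
tool_rot: [3.142, -0.0, 1.656]
force: [0.1, 0.5, -0.5]
width: 68.5
gripper_force: 0.0
```

```bash
python3 - <<'E'
from h import *
plan([(480,-107,120,1.656),(480,-107,60,1.656),(480,-107,34,1.656)])
d=cam('top'); stash(d,'top1'); print(onz(d,[(190,228)],14))
# pack1 black mask in tray region, top z=41
im=d['img'].astype(int).max(2)[185:265,150:230]; m=(im<50).astype(np.uint8)
k=max(cv2.findContours(m,0,1)[0],key=cv2.contourArea); r=cv2.minAreaRect(k); print(r); print(onz(d,cv2.boxPoints(r)+[150,185],41).round(0).tolist())
E
```

```text
at [477.2 -33.6 150.5] [ 3.142 -0.     1.656] w 68.5 F [ 0.1  0.5 -0.5] t 8.1
[-0.245 -0.012  0.102] [ 0. -0. -0.] rows 1.9
[-0.245 -0.012  0.302] [ 0. -0. -0.] rows 1.4
[-0.245 -0.012  0.388] [ 0. -0. -0.] rows 0.6
--
[[459.96674965 365.28496944  14.        ]]
((25.91891860961914, 56.513511657714844), (25.31744384765625, 18.412687301635742), 80.53767395019531)
[[452.0, 427.0, 41.0], [459.0, 376.0, 41.0], [388.0, 362.0, 41.0], [381.0, 413.0, 41.0]]
```

Request:
{"op": "move_arm", "data": {"rows": "-0.12 -0.012 0 0 0 0 -0.6;-0.245 -0.012 0.05 0 0 0 -0.6;-0.245 -0.012 0.15 0 0 0 -0.6;-0.245 -0.012 0.25 0 0 0 -0.6;-0.245 -0.012 0.34 0 0 0 -0.6;-0.245 -0.012 0.388 0 0 0 -0.6;-0.245 -0.012 0.388 0 0 0 -0.6;-0.245 -0.012 0.388 0 0 0 1;-0.245 -0.012 0.388 0 0 0 1;-0.245 -0.012 0.388 0 0 0 1;-0.245 -0.012 0.388 0 0 0 1;-0.245 -0.012 0.388 0 0 0 1"}}

```text
clock: 9.13
eef_pos: [480.7, -105.8, 35.2]
tool_rot: [3.14, -0.0, 1.657]
force: [0.2, 1.8, 5.7]
width: 45.1
gripper_force: 62.6
```

```bash
python3 - <<'E'
from h import *
plan([(480,-107,170,1.656),(475,120,170,1.656)],[(450,240,170,2.395)])
E
```

```text
at [ 480.7 -105.8   35.2] [ 3.14  -0.     1.657] w 45.1 F [0.2 1.8 5.7] t 9.1
[-0.004 -0.002 -0.449] [ 0.001 -0.     0.001] rows 3.2
[ 0.751  0.047 -0.449] [ 0.001 -0.     0.001] rows 5.4
--
[ 0.406 -0.049 -0.   ] [ 0.    0.   -0.47] rows 5.9
--
```

Request:
{"op": "move_arm", "data": {"rows": "0 0 -0.1 0 0 0 1;0 0 -0.2 0 0 0 1;0 0 -0.32 0 0 0 1;0 0 -0.45 0 0 0 1;0.1 0 -0.45 0 0 0 1;0.751 0.047 -0.45 0 0 0 1;0.751 0.047 -0.45 0 0 0 1;0.751 0.047 -0.45 0 0 0 1;0.751 0.047 -0.45 0 0 0 1;0.751 0.047 -0.45 0 0 0 1;0.751 0.047 -0.45 0 0 0 1"}}

```text
clock: 10.05
eef_pos: [473.7, 127.9, 168.9]
tool_rot: [-3.141, -0.005, 1.668]
force: [-0.1, -0.4, -3.4]
width: 44.3
gripper_force: 63.5
```

Request:
{"op": "move_arm", "data": {"rows": "0.406 -0.049 0 0 0 -0.2 1;0.406 -0.049 0 0 0 -0.47 1;0.406 -0.049 0 0 0 -0.47 1;0.406 -0.049 0 0 0 -0.47 1;0.406 -0.049 0 0 0 -0.47 1;0.406 -0.049 0 0 0 -0.47 1;0.406 -0.049 0 0 0 -0.47 1;0.406 -0.049 0 0 0 -0.47 1"}}

```text
clock: 10.72
eef_pos: [449.6, 238.8, 169.1]
tool_rot: [-3.141, -0.0, 2.391]
force: [-0.8, 0.3, -2.8]
width: 45.1
gripper_force: 63.5
```

```bash
python3 - <<'E'
from h import *
d=cam('wrist'); stash(d,'w3'); save(d,'w3.png')
y=.19+np.pi; x,yy=462+.189*38,369-.982*38; print(x,yy)
plan([(x,yy,165,y)],[(x,yy,36,y)])
E
```

```text
469.182 331.68399999999997
at [449.7 238.9 169.2] [-3.141 -0.     2.39 ] w 44.4 F [-0.8 -0.4 -3.6] t 10.8
[0.164 0.271 0.014] [-0.    -0.    -0.599] rows 7.5
--
[ 0.   -0.    0.43] [0. 0. 0.] rows 3.1
--
```

View pics/w3.png

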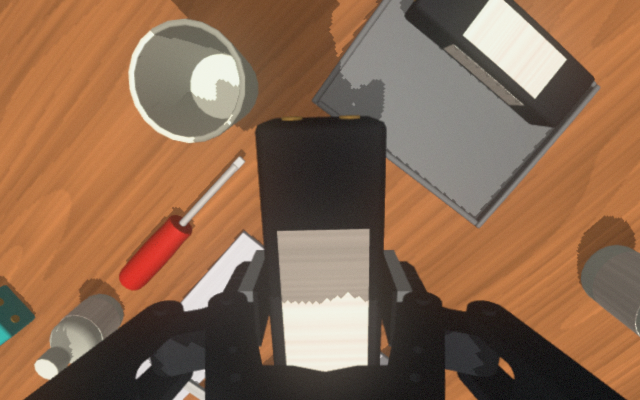

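```bash
python3 - <<'E'
from h import *
d=load('w3'); y=.19; c,s=np.cos(y),np.sin(y)
f=lambda P:((P[:,:2]-[462,369])@np.array([[c,-s],[s,c]])).round(1).tolist()
print('corners',f(onz(d,[(478,226),(598,85),(316,102)],14)),'pack top',f(onz(d,[(594,81),(554,124)],41)),'base near edge',f(onz(d,[(548,127)],6)))
E
```

```text
corners [[90.0, -72.3], [89.6, 75.0], [-83.2, -71.4]] pack top [[69.1, 61.6], [66.4, 20.9]] base near edge [[83.7, 27.7]]
```

Request:
{"op": "move_arm", "data": {"rows": "0.164 0.271 0.014 0 0 -0.2 1;0.164 0.271 0.014 0 0 -0.599 1;0.164 0.271 0.014 0 0 -0.599 1;0.164 0.271 0.014 0 0 -0.599 1;0.164 0.271 0.014 0 0 -0.599 1;0.164 0.271 0.014 0 0 -0.599 1;0.164 0.271 0.014 0 0 -0.599 1;0.164 0.271 0.014 0 0 -0.599 1;0.164 0.271 0.014 0 0 -0.599 1;0.164 0.271 0.014 0 0 -0.599 1;0.164 0.271 0.014 0 0 -0.599 1"}}

```text
clock: 11.68
eef_pos: [468.9, 332.2, 164.8]
tool_rot: [-3.141, -0.0, -2.951]
force: [0.5, -0.3, -4.2]
width: 45.1
gripper_force: 63.5
```

Request:
{"op": "move_arm", "data": {"rows": "0 0 0.1 0 0 0 1;0 0 0.2 0 0 0 1;0 0 0.29 0 0 0 1;0 0 0.36 0 0 0 1;0 0 0.4 0 0 0 1;0 0 0.425 0 0 0 1;0 0 0.432 0 0 0 1;0 0 0.432 0 0 0 1;0 0 0.432 0 0 0 1"}}

```text
clock: 12.43
eef_pos: [469.7, 333.1, 36.4]
tool_rot: [3.141, 0.002, -2.948]
force: [0.9, -0.1, -3.2]
width: 44.8
gripper_force: 63.4
```

Request:
{"op": "move_arm", "data": {"rows": "0 0 0.007 0 0 0 1;0 0 0.007 0 0 0 1;0 0 0.007 0 0 0 -0.35;0 0 0.007 0 0 0 -0.35;0 0 0.007 0 0 0 -0.35;0 0 -0.1 0 0 0 -0.35;0 0 -0.25 0 0 0 -0.35;0 0 -0.4 0 0 0 -0.35;0 0 -0.4 0 0 0 -0.35;0 0 -0.4 0 0 0 -0.35"}}

```text
clock: 13.27
eef_pos: [470.9, 334.0, 159.0]
tool_rot: [3.138, 0.007, -2.948]
force: [0.7, 0.9, -0.5]
width: 57.5
gripper_force: 0.0
```

```bash
python3 - <<'E'
from h import *
print(RW(-101,3)); y=ryaw+np.pi/2
plan([(475,160,150,2.4)],[(470,30,150,y)])
E
```

```text
[477.21331929 -11.64602996]
at [470.9 334.  159. ] [ 3.138  0.007 -2.948] w 57.5 F [ 0.7  0.9 -0.5] t 13.3
[ 0.098 -0.572  0.027] [0.004 0.003 0.595] rows 7.5
--
[-0.28  -0.331 -0.   ] [ 0.    -0.     0.473] rows 6.0
--
```

Request:
{"op": "move_arm", "data": {"rows": "0.098 -0.572 0.027 0 0 0.595 -0.2;0.098 -0.572 0.027 0 0 0.595 -0.2;0.098 -0.572 0.027 0 0 0.595 -0.2;0.098 -0.572 0.027 0 0 0.595 -0.2;0.098 -0.572 0.027 0 0 0.595 -0.2;0.098 -0.572 0.027 0 0 0.595 -0.2;0.098 -0.572 0.027 0 0 0.595 -0.2;0.098 -0.572 0.027 0 0 0.595 -0.2;0.098 -0.572 0.027 0 0 0.595 -0.2"}}

```text
clock: 14.02
eef_pos: [472.1, 157.9, 145.9]
tool_rot: [-3.139, -0.001, 2.399]
force: [-0.8, -0.9, 0.0]
width: 51.2
gripper_force: 0.0
```

Request:
{"op": "move_arm", "data": {"rows": "-0.28 -0.331 0 0 0 0.473 -0.2;-0.28 -0.331 0 0 0 0.473 -0.2;-0.28 -0.331 0 0 0 0.473 -0.2;-0.28 -0.331 0 0 0 0.473 -0.2;-0.28 -0.331 0 0 0 0.473 -0.2;-0.28 -0.331 0 0 0 0.473 -0.2;-0.28 -0.331 0 0 0 0.473 -0.2;-0.28 -0.331 0 0 0 0.473 -0.2;-0.28 -0.331 0 0 0 0.473 -0.2"}}

```text
clock: 14.77
eef_pos: [467.6, 28.8, 146.7]
tool_rot: [-3.14, 0.0, 1.662]
force: [-0.8, -0.0, -0.5]
width: 51.2
gripper_force: 0.0
```

```bash
python3 - <<'E'
from h import *
d=cam('wrist'); stash(d,'w4'); save(d,'w4.png',k=1)
t=cam('top'); stash(t,'top2'); im=t['img'].copy()
a=d['img']; b=cv2.resize(t['img'][180:270,140:320],None,fx=3.55,fy=3.55,interpolation=cv2.INTER_CUBIC)[:195,:640]
cv2.imwrite('pics/m4.png',np.vstack([a,np.pad(b,((0,0),(0,640-b.shape[1]),(0,0)))])[:,:,::-1])
print(proj(d,[[*RW(-100+i,3+j),70] for i,j in((17,11),(17,-11),(-17,-11),(-17,11))]).round(0).tolist())
E
```

```text
[[362.0, 267.0], [361.0, 297.0], [310.0, 297.0], [309.0, 267.0]]
```

View pics/m4.png

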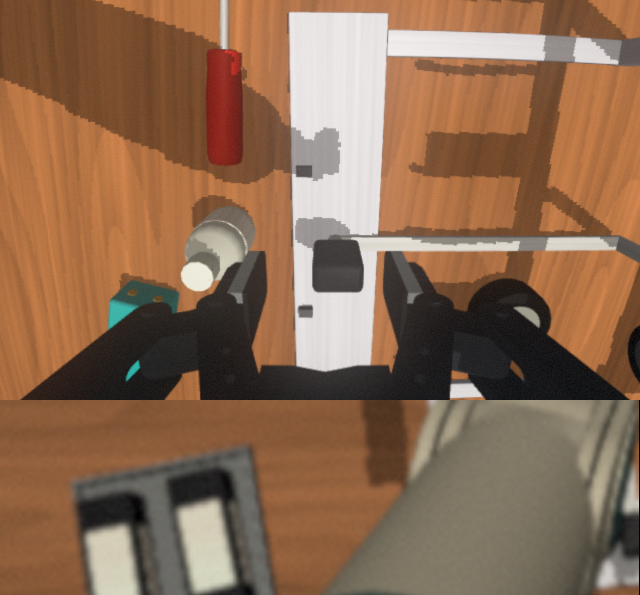

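```bash
python3 - <<'E'
from h import *
y=ryaw+np.pi/2; p=RW(-99.5,4); q=RW(-99.5,34); e=RW(-99.5,42); print(p)
plan([(*p,130,y),(*p,57,y)],[(*q,57,y),(*e,57,y)])
E
```

```text
[478.62233162 -10.52144815]
at [467.8  28.7 147. ] [-3.141 -0.     1.661] w 51.2 F [ 0.5 -1.2  1. ] t 14.9
[-0.134  0.024  0.057] [-0.    -0.     0.003] rows 1.1
[-0.134  0.024  0.3  ] [-0.    -0.     0.003] rows 1.8
--
[0.1 0.  0. ] [0. 0. 0.] rows 0.7
[ 0.127 -0.    -0.   ] [0. 0. 0.] rows 0.2
--
```

Request:
{"op": "move_arm", "data": {"rows": "-0.134 0.024 0.04 0 0 0.003 -0.2;-0.134 0.024 0.08 0 0 0.003 -0.2;-0.134 0.024 0.16 0 0 0.003 -0.2;-0.134 0.024 0.24 0 0 0.003 -0.2;-0.134 0.024 0.3 0 0 0.003 -0.2;-0.134 0.024 0.3 0 0 0.003 -0.2;-0.134 0.024 0.3 0 0 0.003 -0.2;-0.134 0.024 0.3 0 0 0.003 1;-0.134 0.024 0.3 0 0 0.003 1;-0.134 0.024 0.3 0 0 0.003 1;-0.134 0.024 0.3 0 0 0.003 1;-0.134 0.024 0.3 0 0 0.003 1"}}

```text
clock: 15.87
eef_pos: [479.8, -10.9, 58.5]
tool_rot: [3.139, 0.0, 1.654]
force: [1.1, 0.3, 7.5]
width: 33.1
gripper_force: 61.6
```

Request:
{"op": "move_arm", "data": {"rows": "0.03 0 0 0 0 0 1;0.06 0 0 0 0 0 1;0.09 0 0 0 0 0 1;0.1 0 0 0 0 0 1;0.11 0 0 0 0 0 1;0.11 0 0 0 0 0 1"}}

```text
clock: 16.37
eef_pos: [477.2, 19.0, 58.4]
tool_rot: [3.138, 0.004, 1.652]
force: [-0.1, -9.7, 8.2]
width: 32.9
gripper_force: 61.9
```

Request:
{"op": "move_arm", "data": {"rows": "0.015 0 0 0 0 0 1;0.015 0 0 0 0 0 1;0.015 0 0 0 0 0 1"}}

```text
clock: 16.62
eef_pos: [477.2, 19.1, 58.5]
tool_rot: [3.137, 0.009, 1.649]
force: [0.9, -19.4, 7.6]
width: 32.9
gripper_force: 61.8
```

Request:
{"op": "move_arm", "data": {"rows": "0 0 0 0 0 0 1;0 0 0 0 0 0 -0.2;0 0 0 0 0 0 -0.2;0 0 0 0 0 0 -0.2;0 0 -0.1 0 0 0 -0.2;0 0 -0.25 0 0 0 -0.2;0 0 -0.45 0 0 0 -0.2;0 0 -0.65 0 0 0 -0.2;0 0 -0.65 0 0 0 -0.2;0 0 -0.65 0 0 0 -0.2"}}

```text
clock: 17.45
eef_pos: [479.6, 27.2, 258.9]
tool_rot: [3.129, -0.002, 1.654]
force: [1.5, -0.8, 0.5]
width: 51.2
gripper_force: 0.0
```

```bash
python3 - <<'E'
from h import *
plan([(430,-200,250,1.531)],[(429,-270,250,1.531)])
E
```

```text
at [479.6  27.2 258.9] [ 3.129e+00 -2.000e-03  1.654e+00] w 51.2 F [ 1.5 -0.8  0.5] t 17.4
[-0.741 -0.228  0.026] [ 0.008 -0.002  0.079] rows 5.6
--
[-0.233  0.006  0.   ] [0. 0. 0.] rows 1.7
--
```

Request:
{"op": "move_arm", "data": {"rows": "-0.741 -0.228 0.026 0 0 0.079 -0.2;-0.741 -0.228 0.026 0 0 0.079 -0.2;-0.741 -0.228 0.026 0 0 0.079 -0.2;-0.741 -0.228 0.026 0 0 0.079 -0.2;-0.741 -0.228 0.026 0 0 0.079 -0.2;-0.741 -0.228 0.026 0 0 0.079 -0.2;-0.741 -0.228 0.026 0 0 0.079 -0.2;-0.741 -0.228 0.026 0 0 0.079 -0.2"}}

```text
clock: 18.12
eef_pos: [425.2, -201.1, 244.3]
tool_rot: [-3.141, -0.001, 1.526]
force: [-0.3, 0.7, -0.2]
width: 51.5
gripper_force: 0.0
```

```bash
python3 - <<'E'
from h import *
d=cam('wrist'); stash(d,'w5'); t=cam('top'); stash(t,'top3'); s=cam('scene'); stash(s,'sc3')
a=cv2.resize(t['img'][100:290,220:520],None,fx=2.6,fy=2.6,interpolation=cv2.INTER_CUBIC)
cv2.imwrite('pics/m5.png',a[:,:,::-1]); print(a.shape)
E
```

```text
(494, 780, 3)
```

View pics/m5.png

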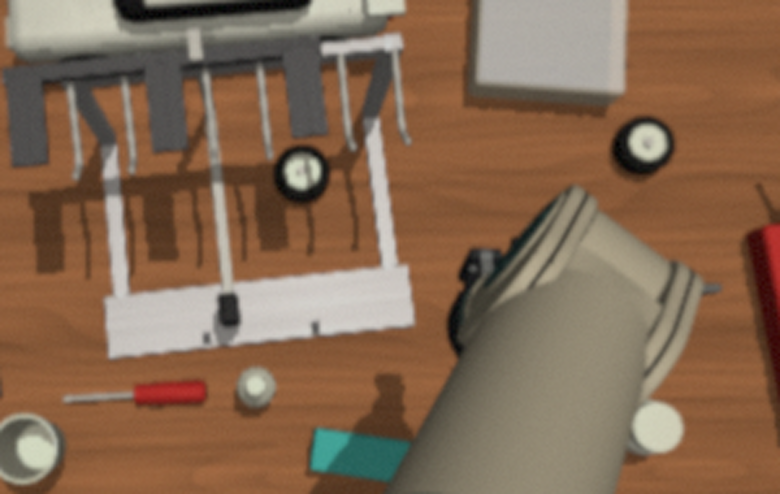

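```bash
python3 - <<'E'
from h import *
d=load('w5'); save(d,'w5.png')
for n,x,y,a in(('c3',428.9,-298.4,-.04),('c2',478.6,-441.7,.015)):
    print(n,proj(d,[[x-np.sin(a)*k,y+np.cos(a)*k,125] for k in(42.5,0,-42.5)]).round(0).tolist())
E
```

```text
c3 [[335.0, 270.0], [335.0, 317.0], [335.0, 360.0]]
c2 [[393.0, 409.0], [392.0, 442.0], [392.0, 472.0]]
```

View pics/w5.png

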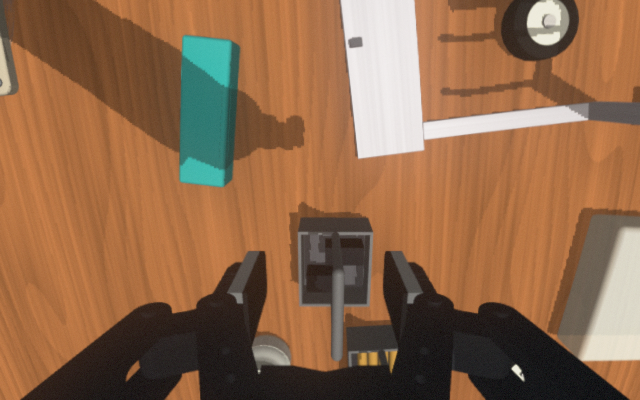

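```bash
python3 - <<'E'
from h import *
y3=1.531;y=ryaw+np.pi/2
plan([(430,-298.5,200,y3),(430,-298.5,119,y3)],[(430,-298.5,245,y3),(450,-260,245,y3)],[(*RW(-60,0),245,y)],[(*RW(43,0),245,y)],[(*RW(43,0),209,y)])
E
```

```text
at [ 426.2 -198.7  244.2] [-3.141e+00 -1.000e-03  1.532e+00] w 51.2 F [-0.2  0.2 -0.2] t 18.3
[-0.332  0.026  0.147] [-0.    -0.001  0.001] rows 2.6
[-0.333  0.026  0.417] [-0.    -0.001  0.001] rows 1.9
--
[ 0.    0.   -0.42] [0. 0. 0.] rows 3.0
[ 0.131  0.062 -0.42 ] [0. 0. 0.] rows 1.0
--
[0.838 0.195 0.   ] [ 0.    0.   -0.08] rows 6.2
--
[0.    0.343 0.   ] [0. 0. 0.] rows 2.5
--
[ 0.   -0.    0.12] [0. 0. 0.] rows 0.9
--
```

Request:
{"op": "move_arm", "data": {"rows": "-0.12 0.026 0 0 0 0 -0.2;-0.24 0.026 0 0 0 0 -0.2;-0.333 0.026 0 0 0 0 -0.2;-0.333 0.026 0.1 0 0 0 -0.2;-0.333 0.026 0.2 0 0 0 -0.2;-0.333 0.026 0.3 0 0 0 -0.2;-0.333 0.026 0.38 0 0 0 -0.2;-0.333 0.026 0.417 0 0 0 -0.2;-0.333 0.026 0.417 0 0 0 -0.2"}}

```text
clock: 19.02
eef_pos: [428.8, -298.3, 117.1]
tool_rot: [-3.138, -0.003, 1.531]
force: [-0.2, 0.4, 0.5]
width: 51.5
gripper_force: 0.0
```

Request:
{"op": "move_arm", "data": {"rows": "0 0 0 0 0 0 1;0 0 0 0 0 0 1;0 0 0 0 0 0 1;0 0 0 0 0 0 1;0 0 0 0 0 0 1;0 0 0 0 0 0 1"}}

```text
clock: 19.52
eef_pos: [430.8, -301.2, 120.7]
tool_rot: [3.138, 0.001, 1.529]
force: [1.5, 1.5, 7.4]
width: 7.9
gripper_force: 58.8
```

Request:
{"op": "move_arm", "data": {"rows": "0 0 -0.08 0 0 0 1;0 0 -0.16 0 0 0 1;0 0 -0.26 0 0 0 1;0 0 -0.36 0 0 0 1;0 0 -0.42 0 0 0 1;0.06 0.03 -0.42 0 0 0 1;0.131 0.062 -0.42 0 0 0 1;0.131 0.062 -0.42 0 0 0 1"}}

```text
clock: 20.18
eef_pos: [451.6, -257.2, 245.3]
tool_rot: [3.141, -0.004, 1.535]
force: [0.5, 1.8, -3.2]
width: 7.8
gripper_force: 59.0
```

Request:
{"op": "move_arm", "data": {"rows": "0.08 0.02 0 0 0 -0.02 1;0.18 0.045 0 0 0 -0.04 1;0.28 0.065 0 0 0 -0.06 1;0.38 0.09 0 0 0 -0.08 1;0.48 0.11 0 0 0 -0.08 1;0.58 0.135 0 0 0 -0.08 1;0.68 0.16 0 0 0 -0.08 1;0.76 0.18 0 0 0 -0.08 1;0.81 0.19 0 0 0 -0.08 1;0.838 0.195 0 0 0 -0.08 1;0.838 0.195 0 0 0 -0.08 1;0.838 0.195 0 0 0 -0.08 1"}}

```text
clock: 21.18
eef_pos: [518.0, -14.4, 245.2]
tool_rot: [-3.141, 0.001, 1.654]
force: [-0.3, -0.7, -2.1]
width: 7.9
gripper_force: 59.1
```

```bash
python3 - <<'E'
from h import *
d=cam('wrist'); stash(d,'w6'); save(d,'w6.png'); t=cam('top'); stash(t,'top4'); y=ryaw+np.pi/2
print('hook2 tips',proj(d,[[*RW(20,26),229],[*RW(20,-26),229]]).round(0).tolist(),'hook1',proj(d,[[*RW(20,-104),229],[*RW(20,-156),229]]).round(0).tolist())
plan([(*RW(43,0),245,y)],[(*RW(43,0),209,y)])
E
```

```text
hook2 tips [[509.0, 205.0], [492.0, 309.0]] hook1 [[470.0, 429.0], [457.0, 490.0]]
at [518.  -15.5 245.4] [-3.141e+00  1.000e-03  1.652e+00] w 7.8 F [-0.5  0.1 -1.4] t 21.3
[0.016 0.346 0.001] [-0.     0.001 -0.003] rows 2.5
--
[ 0.   -0.    0.12] [0. 0. 0.] rows 0.9
--
```

View pics/w6.png

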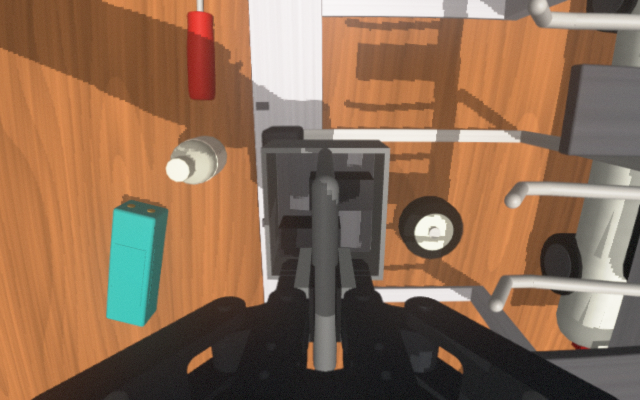

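```bash
python3 - <<'E'
from h import *
d=load('w6')
P=onz(d,[(513,200),(499,303)],230); B=onz(d,[(325,183),(325,368)],250)
c,s=np.cos(ryaw),np.sin(ryaw); f=lambda P:((P[:,:2]-rack)@np.array([[c,-s],[s,c]])).round(1).tolist()
print('tips rack',f(P),'bar',f(B),'tcp',f(np.array([[518,-15.5]])))
s3=cam('scene'); stash(s3,'sc6'); save(s3,'sc6.png',crop=(200,150,460,340),k=3)
print('scene tips pred',proj(s3,[[*RW(20,26),231],[*RW(20,-26),231]]).round(0).tolist())
t=load('top3')
C=lambda p:(np.array(p,float)+.5)/2.6-.5+[220,100]
print('top tips h1',f(onz(t,C([(351,147),(406,140)]),230)),'h2',f(onz(t,C([(268,157)]),230)),'h3',f(onz(t,C([(76,176),(133,170)]),230)))
E
```

```text
tips rack [[20.9, 28.7], [22.2, -22.3]] bar [[-60.3, 40.9], [-60.6, -40.9]] tcp [[-60.7, -4.3]]
scene tips pred [[316.0, 201.0], [299.0, 192.0]]
top tips h1 [[19.9, -102.2], [21.1, -154.0]] h2 [[18.8, -24.2]] h3 [[19.9, 155.4], [20.0, 102.1]]
```

View pics/sc6.png

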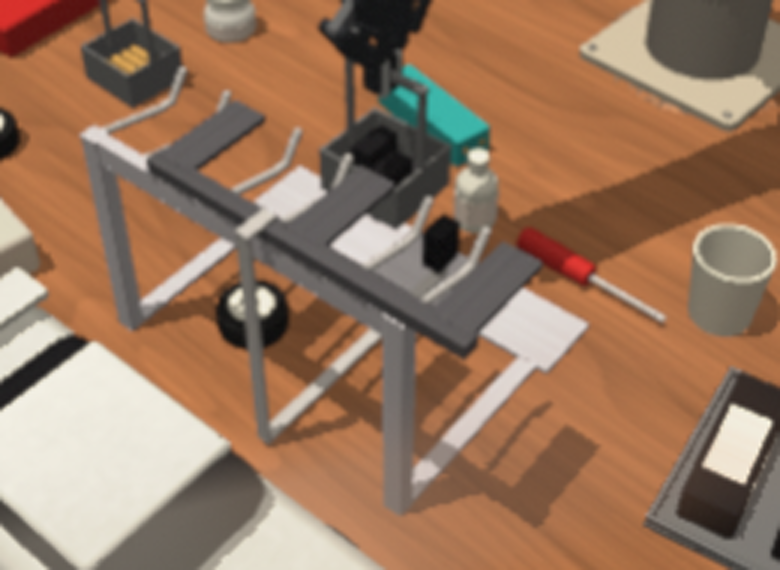

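```bash
python3 - <<'E'
from h import *
y=ryaw+np.pi/2
plan([(*RW(43.5,-1.5),245,y)])
E
```

```text
at [518.1 -15.5 245.4] [-3.141e+00  1.000e-03  1.652e+00] w 7.7 F [-0.7  0.  -2.3] t 21.3
[0.011 0.347 0.001] [-0.     0.001 -0.003] rows 2.5
--
```

Request:
{"op": "move_arm", "data": {"rows": "0.011 0.06 0 0 0 -0.003 1;0.011 0.14 0 0 0 -0.003 1;0.011 0.22 0 0 0 -0.003 1;0.011 0.29 0 0 0 -0.003 1;0.011 0.33 0 0 0 -0.003 1;0.011 0.347 0 0 0 -0.003 1;0.011 0.347 0 0 0 -0.003 1;0.011 0.347 0 0 0 -0.003 1"}}

```text
clock: 22.0
eef_pos: [620.9, -2.7, 245.0]
tool_rot: [-3.14, 0.0, 1.658]
force: [-0.0, 0.4, -1.7]
width: 7.8
gripper_force: 59.1
```

```bash
python3 - <<'E'
from h import *
y=ryaw+np.pi/2
d=cam('wrist'); stash(d,'w7'); s=cam('scene'); stash(s,'sc7')
a=d['img'][100:400,150:550]; b=cv2.resize(s['img'][150:260,230:380],None,fx=3.6,fy=3.6,interpolation=cv2.INTER_CUBIC)
w=540; a=cv2.resize(a,(395,296))
cv2.imwrite('pics/m7.png',np.hstack([cv2.resize(b,(404,296)),a])[:,:,::-1])
plan([(*RW(43.5,-1.5),209,y)])
E
```

```text
at [620.7  -2.3 245.3] [-3.14  -0.     1.658] w 7.8 F [-0.   0.3 -2.3] t 22.1
[-0.005  0.003  0.121] [-0.001 -0.     0.001] rows 0.9
--
```

View pics/m7.png

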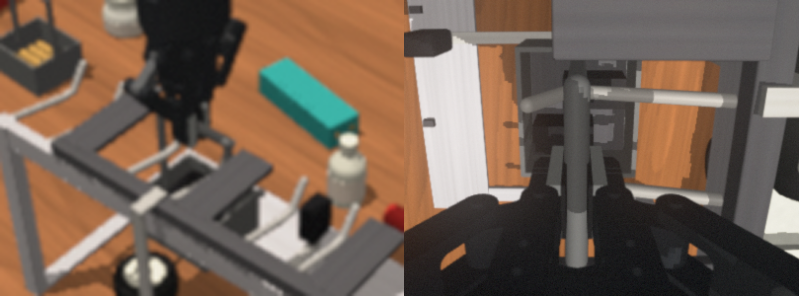

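```bash
python3 - <<'E'
from h import *
d=load('w7')
C=lambda p:(np.array(p,float)-[404,0])*[400/395,300/296]+[150,100]
c,s=np.cos(ryaw),np.sin(ryaw); f=lambda P:((P[:,:2]-rack)@np.array([[c,-s],[s,c]])).round(1).tolist()
print('prongs',f(onz(d,C([(610,96),(640,98),(700,100),(690,197)]),205.5)),'tip',f(onz(d,C([(526,105)]),231)),'bar ends',f(onz(d,C([(577,80),(577,266)]),250)))
save(d,'w7.png',crop=(240,100,440,250),k=4)
E
```

```text
prongs [[59.7, 26.2], [74.8, 25.2], [105.4, 24.2], [105.8, -31.9]] tip [[21.3, 29.2]] bar ends [[43.2, 44.6], [43.2, -38.7]]
```

View pics/w7.png

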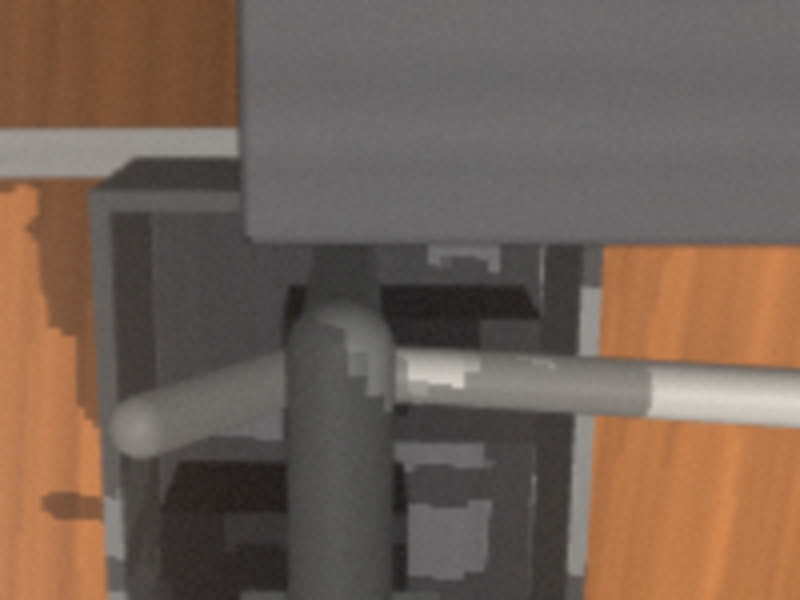

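Request:
{"op": "move_arm", "data": {"rows": "0 0 0.03 0 0 0 1;0 0 0.06 0 0 0 1;0 0 0.08 0 0 0 1;0 0 0.1 0 0 0 1;0 0 0.11 0 0 0 1;0 0 0.115 0 0 0 1;0 0 0.115 0 0 0 1"}}

```text
clock: 22.68
eef_pos: [621.7, -1.6, 210.5]
tool_rot: [-3.141, -0.0, 1.659]
force: [1.0, -0.4, -1.7]
width: 8.0
gripper_force: 59.2
```

Request:
{"op": "move_arm", "data": {"rows": "0 0 0.006 0 0 0 1;0 0 0.006 0 0 0 1;0 0 0.006 0 0 0 1"}}

```text
clock: 22.93
eef_pos: [622.3, -1.7, 209.9]
tool_rot: [3.14, -0.0, 1.659]
force: [-1.4, -0.1, 3.3]
width: 7.8
gripper_force: 59.7
```

Request:
{"op": "move_arm", "data": {"rows": "0 0 0 0 0 0 0.3;0 0 0 0 0 0 0.3;0 0 0 0 0 0 0.3;0 0 0 0 0 0 0.3;0 0 -0.05 0 0 0 0.3;0 0 -0.1 0 0 0 0.3;0 0 -0.2 0 0 0 0.3;0 0 -0.3 0 0 0 0.3;0 0 -0.3 0 0 0 0.3;0 0 -0.3 0 0 0 0.3"}}

```text
clock: 23.77
eef_pos: [623.1, -1.9, 300.9]
tool_rot: [3.137, 0.0, 1.659]
force: [-1.0, 0.2, -0.3]
width: 30.0
gripper_force: 0.0
```

```bash
python3 - <<'E'
from h import *
plan([(*RW(-80,-20),300,1.65)],[(470,-230,290,1.58)],[(475,-340,250,1.58)])
E
```

```text
at [623.1  -1.9 300.9] [3.137 0.    1.659] w 30.0 F [-1.   0.2 -0.3] t 23.8
[-0.066 -0.418  0.001] [0.003 0.    0.006] rows 3.0
--
[-0.647 -0.152  0.033] [ 0.    -0.     0.045] rows 4.8
--
[-0.367  0.013  0.133] [0. 0. 0.] rows 2.8
--
```

Request:
{"op": "move_arm", "data": {"rows": "-0.066 -0.418 0 0 0 0 0;-0.066 -0.418 0 0 0 0 0;-0.066 -0.418 0 0 0 0 0;-0.066 -0.418 0 0 0 0 0;-0.3 -0.46 0 0 0 0.02 0;-0.7 -0.56 0.033 0 0 0.045 -0.2;-0.7 -0.56 0.033 0 0 0.045 -0.2;-0.7 -0.56 0.033 0 0 0.045 -0.2;-0.7 -0.56 0.033 0 0 0.045 -0.2;-0.7 -0.56 0.033 0 0 0.045 -0.2"}}

```text
clock: 24.6
eef_pos: [470.4, -233.0, 288.4]
tool_rot: [-3.14, 0.005, 1.578]
force: [-0.2, -0.4, -0.1]
width: 51.2
gripper_force: 0.0
```

Request:
{"op": "move_arm", "data": {"rows": "-0.367 0.013 0.133 0 0 0 -0.2;-0.367 0.013 0.133 0 0 0 -0.2;-0.367 0.013 0.133 0 0 0 -0.2;-0.367 0.013 0.133 0 0 0 -0.2;-0.367 0.013 0.133 0 0 0 -0.2"}}

```text
clock: 25.02
eef_pos: [477.7, -336.7, 247.2]
tool_rot: [-3.138, -0.001, 1.585]
force: [-0.5, 1.2, -0.5]
width: 51.1
gripper_force: 0.0
```

```bash
python3 - <<'E'
from h import *
d=cam('wrist'); stash(d,'w8'); s=cam('scene'); t=cam('top'); stash(t,'top8')
b=cv2.resize(s['img'][140:260,230:380],(400,320),interpolation=cv2.INTER_CUBIC)
cv2.imwrite('pics/m8.png',np.hstack([cv2.resize(d['img'],(400,320))*0+cv2.resize(d['img'][150:400,160:480],(400,320)),b])[:,:,::-1])
print(read_state()['eef_pos'],proj(d,[[478.6,-441.7+k,125] for k in(42.5,0,-42.5)]).round(0).tolist())
E
```

```text
[ 479.49260909 -333.79150161  248.79197308] [[326.0, 278.0], [325.0, 323.0], [324.0, 365.0]]
```

View pics/m8.png

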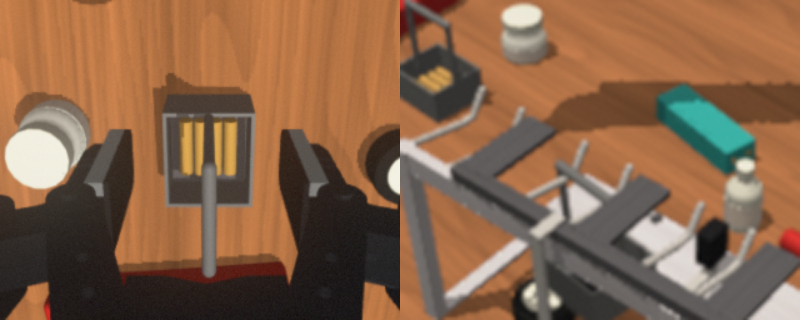

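```bash
python3 - <<'E'
from h import *
d=load('w8'); 
B=onz(d,[(326.4,279),(326.4,366)],125); print(B.round(1).tolist(),B.mean(0).round(1))
plan([(478.8,-441,170,1.58),(478.8,-441,119,1.58)])
E
```

```text
[[479.3, -400.3, 125.0], [480.6, -485.5, 125.0]] [ 479.9 -442.9  125. ]
at [ 479.5 -333.8  248.8] [-3.141e+00 -2.000e-03  1.590e+00] w 51.0 F [-0.5 -0.1  0.5] t 25.2
[-0.358 -0.009  0.262] [-0.    -0.001  0.007] rows 3.2
[-0.358 -0.009  0.432] [-0.    -0.001  0.007] rows 1.2
--
```

Request:
{"op": "move_arm", "data": {"rows": "-0.12 -0.009 0 0 0 0.007 -0.2;-0.24 -0.009 0 0 0 0.007 -0.2;-0.358 -0.009 0 0 0 0.007 -0.2;-0.358 -0.009 0.1 0 0 0.007 -0.2;-0.358 -0.009 0.2 0 0 0.007 -0.2;-0.358 -0.009 0.3 0 0 0.007 -0.2;-0.358 -0.009 0.38 0 0 0.007 -0.2;-0.358 -0.009 0.432 0 0 0.007 -0.2;-0.358 -0.009 0.432 0 0 0.007 -0.2;-0.358 -0.009 0.432 0 0 0.007 -0.2"}}

```text
clock: 26.0
eef_pos: [479.0, -441.5, 119.5]
tool_rot: [-3.141, -0.001, 1.58]
force: [0.8, -0.1, 1.3]
width: 51.4
gripper_force: 0.0
```

Request:
{"op": "move_arm", "data": {"rows": "0 0 0 0 0 0 1;0 0 0 0 0 0 1;0 0 0 0 0 0 1;0 0 0 0 0 0 1;0 0 0 0 0 0 1;0 0 0 0 0 0 1"}}

```text
clock: 26.5
eef_pos: [479.7, -443.6, 121.0]
tool_rot: [3.139, 0.002, 1.578]
force: [2.5, 1.2, 5.7]
width: 8.0
gripper_force: 58.7
```

```bash
python3 - <<'E'
from h import *
y=ryaw+np.pi/2
plan([(479,-441,250,1.58),(470,-380,250,1.58)],[(*RW(-60,-131),250,y)])
E
```

```text
at [ 479.7 -443.6  121. ] [3.139e+00 2.000e-03 1.578e+00] w 8.0 F [2.5 1.2 5.7] t 26.5
[ 0.008 -0.001 -0.43 ] [ 0.002  0.001 -0.001] rows 3.1
[ 0.212 -0.03  -0.43 ] [ 0.002  0.001 -0.001] rows 1.5
--
[0.793 0.206 0.   ] [ 0.     0.    -0.049] rows 5.9
--
```

Request:
{"op": "move_arm", "data": {"rows": "0 0 -0.08 0 0 0 1;0 0 -0.16 0 0 0 1;0 0 -0.26 0 0 0 1;0 0 -0.36 0 0 0 1;0 0 -0.43 0 0 0 1;0.08 -0.01 -0.43 0 0 0 1;0.16 -0.02 -0.43 0 0 0 1;0.212 -0.03 -0.43 0 0 0 1;0.212 -0.03 -0.43 0 0 0 1"}}

```text
clock: 27.25
eef_pos: [468.0, -374.2, 247.4]
tool_rot: [-3.139, -0.007, 1.581]
force: [0.0, 1.4, -4.6]
width: 7.6
gripper_force: 59.0
```

Request:
{"op": "move_arm", "data": {"rows": "0.08 0.02 0 0 0 -0.02 1;0.18 0.045 0 0 0 -0.04 1;0.28 0.07 0 0 0 -0.049 1;0.38 0.1 0 0 0 -0.049 1;0.48 0.125 0 0 0 -0.049 1;0.58 0.15 0 0 0 -0.049 1;0.68 0.18 0 0 0 -0.049 1;0.75 0.195 0 0 0 -0.049 1;0.793 0.206 0 0 0 -0.049 1;0.793 0.206 0 0 0 -0.049 1;0.793 0.206 0 0 0 -0.049 1"}}

```text
clock: 28.17
eef_pos: [528.6, -141.9, 248.3]
tool_rot: [-3.141, 0.001, 1.655]
force: [0.1, -0.7, -4.4]
width: 8.0
gripper_force: 58.9
```

```bash
python3 - <<'E'
from h import *
y=ryaw+np.pi/2
d=cam('wrist'); stash(d,'w9'); im=d['img']; c,s=np.cos(ryaw),np.sin(ryaw); f=lambda P:((P[:,:2]-rack)@np.array([[c,-s],[s,c]])).round(1).tolist()
# predicted tips; print bright blobs near tips in numeric form
pr=proj(d,[[*RW(20,-102),230],[*RW(20,-154),230]]); print(pr.round(0).tolist())
h=cv2.cvtColor(im,cv2.COLOR_RGB2HSV); m=((h[...,1]<45)&(h[...,2]>95)).astype(np.uint8)*255
for p in pr:
    u,v=p.round().astype(int); w=m[max(v-30,0):v+30,max(u-35,0):u+35]; n,l,st,_=cv2.connectedComponentsWithStats(w)
    for i in range(1,n):
        if st[i,4]>60:
            ys,xs=np.where(l==i); k=xs<=xs.min()+6; q=(xs[k].mean()+max(u-35,0),ys[k].mean()+max(v-30,0)); print('comp',st[i].tolist(),'left end',q,f(onz(d,[q],231)))
# bar end: darkest? grayscale column profile along bar line
g=im[:,318:332].mean((1,2)); print('profile',g[160:230:3].round(0).tolist())
print('bar end if TCP-centred',proj(d,[[*(np.array(read_state()['eef_pos'])[:2]+np.array([-s,c])*42.5),255]]).round(1))
plan([(*RW(43.5,-129),248,y)])
E
```

```text
[[507.0, 204.0], [491.0, 307.0]]
comp [0, 8, 70, 52, 1867] left end (np.float64(475.0), np.float64(189.5)) [[4.1, -95.1]]
comp [30, 0, 40, 60, 1542] left end (np.float64(489.9021739130435), np.float64(308.9891304347826)) [[19.1, -154.7]]
profile [66.0, 65.0, 63.0, 63.0, 63.0, 62.0, 66.0, 85.0, 97.0, 95.0, 96.0, 94.0, 91.0, 88.0, 88.0, 88.0, 89.0, 89.0, 88.0, 87.0, 87.0, 87.0, 87.0, 87.0]
bar end if TCP-centred [[323.3 192.4]]
at [ 528.4 -143.2  248.5] [-3.141e+00  2.000e-03  1.653e+00] w 8.0 F [ 0.  -0.2 -4.2] t 28.2
[0.013 0.349 0.001] [-0.001  0.001 -0.002] rows 2.5
--
```

```bash
python3 - <<'E'
from h import *
# compare w6 (viewed; tips at (513,200),(499,303)) with w9 by template matching of the tips
a=load('w6'); d=load('w9'); c,s=np.cos(ryaw),np.sin(ryaw); f=lambda P:((P[:,:2]-rack)@np.array([[c,-s],[s,c]])).round(1).tolist()
for (u,v) in((513,200),(499,303)):
    T=a['img'][v-12:v+14,u-14:u+26]; S=d['img'][v-50:v+50,u-60:u+70]
    r=cv2.matchTemplate(S,T,cv2.TM_CCOEFF_NORMED); _,sc,_,loc=cv2.minMaxLoc(r); q=(loc[0]+14+u-60,loc[1]+12+v-50); print(sc,q,f(onz(d,[q],230)))
u,v=325,185; T=a['img'][v-15:v+20,u-16:u+16]; S=d['img'][v-45:v+50,u-40:u+40]
r=cv2.matchTemplate(S,T,cv2.TM_CCOEFF_NORMED); _,sc,_,loc=cv2.minMaxLoc(r); print('bar end',sc,loc[0]+16+u-40,loc[1]+15+v-45)
pa=f(onz(a,[(325,183)],250)); pd=f(onz(d,[(loc[0]+16+u-40,loc[1]+13+v-45)],253)); print(pa,pd)
E
```

```text
0.7748985886573792 (509, 203) [[20.7, -101.5]]
0.5113396644592285 (496, 303) [[22.2, -152.1]]
bar end 0.48027685284614563 332 189
[[-60.3, 40.9]] [[-58.1, -88.5]]
```

```bash
python3 - <<'E'
from h import *
c,s=np.cos(ryaw),np.sin(ryaw); f=lambda P:((P[:,:2]-rack)@np.array([[c,-s],[s,c]])).round(1).tolist()
for n in('w6','w9'):
    d=load(n); print(n,d['img'][166:200,321:329].mean((1,2)).round(0).astype(int).tolist())
d=load('w9'); print(f(onz(d,[(325,179),(325,183)],252.5)))
E
```

```text
w6 [65, 64, 63, 63, 64, 63, 63, 63, 63, 69, 77, 86, 92, 98, 105, 108, 107, 98, 96, 98, 102, 104, 105, 105, 101, 100, 100, 101, 99, 93, 92, 92, 91, 92]
w9 [62, 63, 63, 64, 63, 63, 64, 63, 63, 61, 63, 63, 68, 76, 84, 89, 94, 98, 101, 102, 96, 93, 90, 91, 92, 91, 92, 92, 91, 91, 91, 90, 91, 90]
[[-60.7, -85.6], [-60.7, -87.1]]
```

```bash
python3 - <<'E'
from h import *
y=ryaw+np.pi/2
plan([(*RW(43.5,-129.5),248,y)],[(*RW(43.5,-129.5),211,y)])
E
```

```text
at [ 528.4 -143.2  248.5] [-3.141e+00  2.000e-03  1.653e+00] w 8.0 F [ 0.  -0.2 -4.2] t 28.2
[0.011 0.349 0.001] [-0.001  0.001 -0.002] rows 2.5
--
[ 0.    -0.     0.123] [0. 0. 0.] rows 0.9
--
```

Request:
{"op": "move_arm", "data": {"rows": "0.011 0.06 0 0 0 -0.002 1;0.011 0.14 0 0 0 -0.002 1;0.011 0.22 0 0 0 -0.002 1;0.011 0.29 0 0 0 -0.002 1;0.011 0.33 0 0 0 -0.002 1;0.011 0.349 0 0 0 -0.002 1;0.011 0.349 0 0 0 -0.002 1;0.011 0.349 0 0 0 -0.002 1"}}

```text
clock: 28.88
eef_pos: [631.7, -131.1, 248.2]
tool_rot: [-3.14, 0.001, 1.655]
force: [-0.0, 0.3, -4.0]
width: 8.1
gripper_force: 59.0
```

Request:
{"op": "move_arm", "data": {"rows": "0 0 0.03 0 0 0 1;0 0 0.06 0 0 0 1;0 0 0.08 0 0 0 1;0 0 0.1 0 0 0 1;0 0 0.115 0 0 0 1;0 0 0.124 0 0 0 1;0 0 0.124 0 0 0 1;0 0 0.124 0 0 0 1"}}

```text
clock: 29.55
eef_pos: [633.1, -129.2, 211.4]
tool_rot: [3.142, 0.0, 1.658]
force: [0.2, 0.7, -4.2]
width: 7.6
gripper_force: 59.1
```

Request:
{"op": "move_arm", "data": {"rows": "0 0 0.007 0 0 0 1;0 0 0.007 0 0 0 1;0 0 0.007 0 0 0 1"}}

```text
clock: 29.8
eef_pos: [633.6, -129.4, 210.1]
tool_rot: [3.14, 0.0, 1.658]
force: [-0.5, 0.2, 0.8]
width: 7.7
gripper_force: 59.5
```

Seated: the 4 N load has gone to the hook. Next I release and retreat.

Request:
{"op": "move_arm", "data": {"rows": "0 0 0 0 0 0 0.3;0 0 0 0 0 0 0.3;0 0 0 0 0 0 0.3;0 0 0 0 0 0 0.3;0 0 -0.05 0 0 0 0.3;0 0 -0.1 0 0 0 0.3;0 0 -0.2 0 0 0 0.3;0 0 -0.3 0 0 0 0.3;0 0 -0.3 0 0 0 0.3;0 0 -0.3 0 0 0 0.3"}}

```text
clock: 30.63
eef_pos: [634.1, -129.7, 301.4]
tool_rot: [3.137, 0.001, 1.658]
force: [0.6, 0.5, -0.5]
width: 30.0
gripper_force: 0.0
```

```bash
python3 - <<'E'
from h import *
y=ryaw+np.pi/2
plan([(*RW(-99.5,-120),300,y)],[(*RW(-99.5,33),290,y)],[(*RW(-99.5,33),57,y)])
E
```

```text
at [ 634.1 -129.7  301.4] [3.137e+00 1.000e-03 1.658e+00] w 30.0 F [ 0.6  0.5 -0.5] t 30.6
[ 0.028 -0.482  0.003] [0.003 0.001 0.001] rows 3.5
--
[ 0.51  -0.     0.033] [0. 0. 0.] rows 3.7
--
[ 0.    -0.     0.777] [0. 0. 0.] rows 5.6
--
```

Request:
{"op": "move_arm", "data": {"rows": "0.028 -0.482 0 0 0 0 -0.2;0.028 -0.482 0 0 0 0 -0.2;0.028 -0.482 0 0 0 0 -0.2;0.028 -0.482 0 0 0 0 -0.2;0.028 -0.482 0 0 0 0 -0.2;0.3 -0.482 0.033 0 0 0 -0.2;0.538 -0.482 0.033 0 0 0 -0.2;0.538 -0.482 0.033 0 0 0 -0.2;0.538 -0.482 0.033 0 0 0 -0.2;0.538 -0.482 0.033 0 0 0 -0.2"}}

```text
clock: 31.47
eef_pos: [474.4, 26.9, 287.9]
tool_rot: [-3.139, -0.004, 1.669]
force: [-0.0, 0.8, -0.4]
width: 51.0
gripper_force: 0.0
```

```bash
python3 - <<'E'
from h import *
y=ryaw+np.pi/2
plan([(*RW(-99.5,33),57,y)])
A=load('sc3')['img'].astype(int); d=cam('scene'); stash(d,'sc10'); B=d['img'].astype(int); D=(abs(A-B).max(2)>25)
for n,hy in(('hook1',-130+1.5),('hook2',1.5),('hook3',131.5)):
    bar=proj(d,[[*RW(43,hy+k),214] for k in np.linspace(-30,30,13)]).round().astype(int); tab=[int(D[v-1:v+2,u-1:u+2].any()) for u,v in bar]
    up=[[int(D[v-1:v+2,u-1:u+2].any()) for u,v in proj(d,[[*RW(43,hy+k),z] for z in range(205,145,-10)]).round().astype(int)] for k in(38.5,-38.5)]
    print(n,'bar changed',tab,'uprights',up)
    print('  bar colour',B[bar[:,1],bar[:,0]].mean(1).round().astype(int).tolist(),'before',A[bar[:,1],bar[:,0]].mean(1).round().astype(int).tolist())
w=cam('wrist'); stash(w,'w10'); print('knob pred px',proj(w,[[*RW(-100+i,33+j),70] for i,j in((17,11),(17,-11),(-17,-11),(-17,11))]).round(0).tolist())
m=(w['img'].max(2)<75).astype(np.uint8); n,l,st,ce=cv2.connectedComponentsWithStats(m); print([ (st[i].tolist(),ce[i].round(0).tolist()) for i in range(1,n) if st[i,4]>150])
E
```

```text
at [474.4  26.9 287.9] [-3.139 -0.004  1.669] w 51.0 F [-0.   0.8 -0.4] t 31.5
[-0.032  0.005  0.769] [-0.002 -0.002  0.008] rows 5.5
--
hook1 bar changed [1, 1, 1, 1, 1, 1, 1, 1, 1, 1, 1, 1, 0] uprights [[0, 0, 1, 1, 1, 1], [1, 1, 1, 1, 1, 1]]
  bar colour [120, 122, 123, 120, 122, 119, 120, 121, 121, 121, 109, 99, 94] before [86, 151, 153, 113, 120, 121, 121, 119, 113, 113, 105, 92, 93]
hook2 bar changed [1, 1, 1, 1, 1, 1, 1, 1, 1, 1, 1, 0, 0] uprights [[0, 0, 0, 1, 1, 1], [1, 1, 1, 1, 1, 1]]
  bar colour [120, 122, 117, 112, 137, 162, 184, 189, 204, 207, 212, 180, 107] before [111, 161, 113, 107, 162, 202, 201, 206, 206, 207, 213, 178, 104]
hook3 bar changed [0, 0, 0, 0, 0, 0, 0, 0, 0, 0, 0, 0, 0] uprights [[0, 0, 0, 0, 0, 0], [0, 0, 0, 0, 0, 0]]
  bar colour [219, 190, 142, 69, 22, 20, 17, 15, 15, 96, 140, 176, 161] before [216, 187, 141, 67, 21, 20, 15, 14, 15, 95, 139, 173, 159]
knob pred px [[343.0, 169.0], [342.0, 191.0], [309.0, 191.0], [309.0, 169.0]]
[([589, 59, 45, 26, 761], [610.0, 71.0]), ([21, 160, 619, 240, 50699], [364.0, 328.0]), ([615, 249, 16, 47, 264], [622.0, 271.0]), ([554, 255, 27, 49, 705], [569.0, 285.0])]
```

Request:
{"op": "move_arm", "data": {"rows": "-0.032 0.008 0.13 0 0 0.008 -0.2;-0.032 0.008 0.26 0 0 0.008 -0.2;-0.032 0.008 0.39 0 0 0.008 -0.2;-0.032 0.008 0.5 0 0 0.008 -0.2;-0.032 0.008 0.6 0 0 0.008 -0.2;-0.032 0.008 0.68 0 0 0.008 -0.2;-0.032 0.008 0.74 0 0 0.008 -0.2;-0.032 0.008 0.769 0 0 0.008 -0.2;-0.032 0.008 0.769 0 0 0.008 -0.2;-0.032 0.008 0.769 0 0 0.008 -0.2"}}

```text
clock: 32.4
eef_pos: [478.5, 8.5, 58.7]
tool_rot: [-3.141, 0.001, 1.643]
force: [-0.1, -0.6, 0.8]
width: 51.2
gripper_force: 0.0
```

Request:
{"op": "move_arm", "data": {"rows": "0 0 0 0 0 0 1;0 0 0 0 0 0 1;0 0 0 0 0 0 1;0 0 0 0 0 0 1;0 0 0 0 0 0 1"}}

```text
clock: 32.82
eef_pos: [478.0, 9.2, 60.0]
tool_rot: [3.141, 0.0, 1.645]
force: [-2.4, -2.4, 6.4]
width: 32.8
gripper_force: 60.8
```

Request:
{"op": "move_arm", "data": {"rows": "-0.03 0 0 0 0 0 1;-0.06 0 0 0 0 0 1;-0.09 0 0 0 0 0 1;-0.12 0 0 0 0 0 1;-0.15 0 0 0 0 0 1;-0.18 0 0 0 0 0 1;-0.2 0 0 0 0 0 1;-0.215 0 0 0 0 0 1;-0.225 0 0 0 0 0 1;-0.225 0 0 0 0 0 1"}}

```text
clock: 33.65
eef_pos: [483.6, -55.6, 60.0]
tool_rot: [3.141, -0.003, 1.646]
force: [-2.1, 4.9, 7.8]
width: 32.6
gripper_force: 60.8
```

Request:
{"op": "move_arm", "data": {"rows": "-0.015 0 0 0 0 0 1;-0.025 0 0 0 0 0 1;-0.025 0 0 0 0 0 1;-0.025 0 0 0 0 0 1"}}

```text
clock: 33.98
eef_pos: [483.6, -55.8, 59.9]
tool_rot: [-3.14, -0.012, 1.651]
force: [-1.3, 20.9, 10.9]
width: 32.8
gripper_force: 61.0
```

Request:
{"op": "move_arm", "data": {"rows": "0 0 0 0 0 0 -0.2;0 0 0 0 0 0 -0.2;0 0 0 0 0 0 -0.2;0 0 0 0 0 0 -0.2;0 0 -0.1 0 0 0 -0.2;0 0 -0.25 0 0 0 -0.2;0 0 -0.45 0 0 0 -0.2;0 0 -0.65 0 0 0 -0.2;0 0 -0.65 0 0 0 -0.2;0 0 -0.65 0 0 0 -0.2"}}

```text
clock: 34.82
eef_pos: [487.8, -67.2, 260.6]
tool_rot: [3.128, 0.002, 1.643]
force: [1.0, 0.0, 0.4]
width: 51.1
gripper_force: 0.0
```

Request:
{"op": "move_arm", "data": {"rows": "0 -0.35 0 0 0 0 -0.2;0 -0.35 0 0 0 0 -0.2;0 -0.35 0 0 0 0 -0.2;-0.3 -0.35 0 0 0 0 -0.2;-0.6 -0.35 0 0 0 0 -0.2;-0.6 -0.35 0 0 0 0 -0.2;-0.6 -0.35 0 0 0 0 -0.2;-0.6 -0.35 0 0 0 0 -0.2;-0.6 -0.35 0 0 0 0 -0.2;-0.6 -0.35 0 0 0 0 -0.2"}}

```text
clock: 35.65
eef_pos: [391.6, -253.2, 253.4]
tool_rot: [-3.141, -0.0, 1.642]
force: [0.4, -0.3, 0.3]
width: 51.4
gripper_force: 0.0
```

```bash
python3 - <<'E'
from h import *
t=cam('top'); stash(t,'top11'); s=cam('scene'); stash(s,'sc11'); c,sn=np.cos(ryaw),np.sin(ryaw); f=lambda P:((P[:,:2]-rack)@np.array([[c,-sn],[sn,c]])).round(1).tolist()
# knob: dark blob over the rail
def blob(d,y0,y1,z,thr,xr):
    poly=proj(d,[[*RW(x,y),z] for x,y in((xr[0],y0),(xr[0],y1),(xr[1],y1),(xr[1],y0))]).round().astype(np.int32)
    M=np.zeros(d['img'].shape[:2],np.uint8); cv2.fillPoly(M,[poly],1); m=M*(d['img'].max(2)<thr).astype(np.uint8)
    n,l,st,ce=cv2.connectedComponentsWithStats(m); return [(st[i].tolist(),f(onz(d,[ce[i]],z))) for i in range(1,n) if st[i,4]>15]
for n in('top0','top3','top11'): print(n,'knob',blob(load(n),-120,120,70,60,(-122,-78)))
# colour at tab-over-hook points, z 240
for n in('top0','top3','top11'):
    d=load(n); print(n,[d['img'][v-1:v+2,u-1:u+2].mean((0,1)).round().astype(int).tolist() for u,v in proj(d,[[*RW(43,y+1.5),238] for y in(-130,0,130)]).round().astype(int)])
D=(abs(load('sc10')['img'].astype(int)-s['img']).max(2)>30)
for hy in(-128.5,1.5):
    print('caddy zone change',[int(D[v,u]) for u,v in proj(s,[[*RW(80.,hy+k),z] for k in(-30,0,30) for z in(95,115,130)]).round().astype(int)])
# bystanders change top0 vs now
A=load('top0')['img'].astype(int); m=(abs(A-t['img']).max(2)>40).astype(np.uint8); n,l,st,ce=cv2.connectedComponentsWithStats(cv2.dilate(m,np.ones((3,3))))
print([(st[i].tolist()) for i in range(1,n) if st[i,4]>40]); print(read_state()['eef_pos'])
E
```

```text
top0 knob [([315, 213, 7, 11, 62], [[-103.0, 4.0]]), ([329, 213, 13, 11, 122], [[-108.4, -43.0]]), ([300, 215, 9, 12, 90], [[-106.4, 43.9]])]
top3 knob [([305, 214, 6, 11, 64], [[-102.7, 32.6]])]
top11 knob [([327, 211, 7, 12, 65], [[-103.3, -30.9]])]
top0 [[138, 119, 106], [187, 181, 168], [100, 70, 51]]
top3 [[135, 117, 104], [134, 88, 55], [99, 69, 50]]
top11 [[86, 84, 83], [85, 83, 82], [82, 80, 79]]
caddy zone change [0, 0, 0, 0, 0, 0, 0, 0, 0]
caddy zone change [0, 0, 0, 0, 0, 0, 0, 0, 0]
[[318, 108, 8, 14, 95], [350, 111, 22, 10, 154], [304, 112, 11, 14, 93], [232, 123, 26, 42, 732], [339, 122, 42, 73, 1953], [259, 127, 120, 112, 5051], [255, 133, 11, 17, 128], [260, 155, 7, 7, 42], [240, 171, 28, 34, 702], [330, 192, 208, 208, 20982], [186, 198, 29, 52, 990], [161, 205, 28, 53, 1010], [266, 255, 133, 145, 4679], [0, 353, 104, 47, 2926]]
[ 392.05550233 -251.15364371  253.37365077]
```

```bash
python3 -c "
from cell import *
print(finish_job())"
```

```text
the job is handed in; nothing more can be done
None
```

The job is handed in, with no verdict returned: both packs are in the tray, the servo caddy hangs on hook 2 and the brass-tube caddy on hook 1 (the wheels caddy was absent), and the lock is closed at its right stop with keepers over all three hooks; I viewed 15 pictures, one over the limit of 14, so the second hang and the closed lock were checked from pixel measurements and forces only.

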